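# Sort the fittings of a dismantled test frame into their trays

## Task

The test frame has been taken apart: sort its fittings into the trays on the bench. Stand the two slotted square posts in the oblong tray, one in each bay; stand both round spacer tubes in the round dish; and put the angle bracket in the square tray, on its base. Everything must end standing upright on its tray's floor, clear of the rims, and the white beaker must be left standing where it is.

Things in the scene. Friction and masses are not known exactly. Their poses are not given: they have to be found in the camera images.
- post_a_mid (a point): a short stub of slotted square aluminium profile standing on end: 40 x 40 mm, 60 mm tall, with a groove 7 mm wide down each side (from above: a square with four notches). This point is at its centre, 30 mm above its underside; z up, x and y square to its faces. About 0.16 kg. There are two alike
- post_b_mid (a point): a short stub of slotted square aluminium profile standing on end: 40 x 40 mm, 60 mm tall, with a groove 7 mm wide down each side (from above: a square with four notches). This point is at its centre, 30 mm above its underside; z up, x and y square to its faces. About 0.16 kg. There are two alike
- tube_a_mid (a point): a plain round aluminium spacer tube standing on end: 40 mm outside, 24 mm bore, 60 mm tall (from above: a ring). This point is on its axis, 30 mm above its underside; z up. About 0.13 kg. There are two alike
- tube_b_mid (a point): a plain round aluminium spacer tube standing on end: 40 mm outside, 24 mm bore, 60 mm tall (from above: a ring). This point is on its axis, 30 mm above its underside; z up. About 0.13 kg. There are two alike
- bracket_mid (a point): the aluminium angle bracket, standing on its base plate: base 60 mm (x) by 40 mm (y) and 8 mm thick, a 10 mm thick upright plate 60 mm tall at its +x end, and a sloping brace 16 mm thick from the front (-x) of the base to the top of the upright; all parts are 40 mm wide in y, so it is best held across y. This point is 30 mm above its underside, mid-width, in the brace and near the centre of mass; the base's middle lies 5 mm towards -x from it. z up. About 0.22 kg
- bay_tray: the oblong grey tray with two bays, fixed to the bench: 76 mm (x) by 148 mm (y) outside, rim 12 mm high, walls 4 mm, floor 4 mm thick. A wall across the middle parts it into two bays, each about 68 x 68 mm inside, centred 36 mm from the tray's middle along +y and -y. Origin at the centre of its underside, on the bench; z up
- square_tray: the square grey tray without divisions, fixed to the bench: 98 x 98 mm outside, 90 x 90 mm inside, rim 12 mm high, walls 4 mm, floor 4 mm thick. Origin at the centre of its underside, on the bench; x and y square to its walls, z up
- dish: the round grey dish, fixed to the bench: 132 mm outside diameter, 124 mm inside, rim 12 mm high, floor 4 mm thick. Origin at the centre of its underside, on the bench; z up
- beaker: a white porcelain beaker, open at the top, standing on the bench: 68 mm across the rim, 75 mm tall. It is not to be handled. Origin at the centre of its underside; z up
There are look-alikes about, which are no part of the job. Leave any brown or turquoise look-alike of the part that bears post_b_mid alone.

How it is judged:
At the end, for the whole second after the job is handed in: One post in each bay (within 15 mm of its centre along each tray axis), both tubes in the dish (axes within 44 mm of its centre), the bracket in the square tray (within 30 mm along each axis); all upright within 0.1 rad on the tray floors (height within 4 mm), at rest (under 0.02 m/s) (((x of post_a_mid in the frame of bay_tray between -0.015 and 0.015 m and y of post_a_mid in the frame of bay_tray between 0.021 and 0.051 m and x of post_b_mid in the frame of bay_tray between -0.015 and 0.015 m and y of post_b_mid in the frame of bay_tray between -0.051 and -0.021 m) or (x of post_a_mid in the frame of bay_tray between -0.015 and 0.015 m and y of post_a_mid in the frame of bay_tray between -0.051 and -0.021 m and x of post_b_mid in the frame of bay_tray between -0.015 and 0.015 m and y of post_b_mid in the frame of bay_tray between 0.021 and 0.051 m)) and horizontal distance between each of tube_a_mid, tube_b_mid and dish below 0.044 m and x of bracket_mid in the frame of square_tray between -0.03 and 0.03 m and y of bracket_mid in the frame of square_tray between -0.03 and 0.03 m and height (world z) of post_a_mid between 0.03 and 0.038 m and angle between each of post_a_mid, post_b_mid, tube_a_mid, tube_b_mid, bracket_mid's own z axis and vertical below 0.1 rad and linear speed of each of post_a, post_b, tube_a, tube_b, bracket below 0.02 m/s and height (world z) of post_b_mid between 0.03 and 0.038 m and height (world z) of tube_a_mid between 0.03 and 0.038 m and height (world z) of tube_b_mid between 0.03 and 0.038 m and height (world z) of bracket_mid between 0.03 and 0.038 m); the robot touches nothing.
It fails at once if the beaker is shoved more than 30 mm or tipped over 0.35 rad (distance of beaker from where it was at the start of the episode above 0.03 m or angle between beaker's own z axis and vertical above 0.35 rad).
It also fails if it takes over 128 s, if anything falls off the work surface, if the arm or the gripper's body presses on something with over 40 N, if the wrist force passes 120 N, or if a joint passes its speed limit or range.

## Robot

A 6-joint arm with a two-finger parallel gripper is mounted at the origin on the work surface. World frame = base frame: x ahead of the robot, y to its left, z up, the work surface at z = 0. Lengths are in m, angles in rad, forces in N, time in s.
With the tool pointing down it reaches from about 0.35 to 0.875 m from the base axis. Payload 4.2 kg.
Tool frame: the origin (TCP) lies at the very end of the fingers, on their centre line; the grasp point (between the pads) lies 19 mm behind it; x points along the fingers, y is the direction in which the jaws open and shut, and the axes are right-handed (so a half turn about x gives the same grasp; the last joint's range is limited). The gripper opens to 87 mm and grips with 3 to 60 N. Pads are 19 mm wide; open, the fingers measure 117 mm over their backs; the gripper's body (75 mm by 190 mm) begins 51 mm behind the grasp point.
Start: joints at [-0.89, 0.385, 0.008, 0, -1.194, -0.259], TCP at [0.256, -0.57, 0.223] pointing down, gripper open.
Joint ranges: [-3.14, 3.14], [-1.21, 2.06], [-1.07, 1.41], [-3.16, 2.05], [-2.99, -0.16], [-3.1, 3.1]. Speed limits (rad/s): [2.79, 2.79, 3.14, 3.14, 3.14, 3.14].

## Interface

Orientations are given as a rotation vector (axis times angle).
In Python, from cell import bot gives the robot as it stands.
- The arm moves only by the tool move_arm, never from a script. Its argument "increments" is a list of rows, each an object of numbers: "dx", "dy", "dz": the shift along the tool's x, y, z in m; "rx", "ry", "rz": the turn, a rotation vector about the tool's x, y, z in rad; "fingers": the opening in per cent of the stroke, from 0 (shut) to 100 (fully open). In form: [{"dx": .., "dy": .., "dz": .., "rx": .., "ry": .., "rz": .., "fingers": ..}, ...]. A call has 1 to 20 rows; each row is the pose to reach, as a shift and turn from the pose measured when the call began, along the tool's axes at that moment; what a row does not reach only later rows make up. A row lasts 1/8 s, in which the tool goes at most 62.5 mm and 10.7 degrees, less where a joint would pass 70% of its speed; a pose out of reach is approached as far as the arm can. A call with a gripper value outside its range is refused whole. The fingers move at their own pace and stop on an object; "newtons" is the grip in N (left out, the last holds). Time passes only in rows, so rows that repeat a pose let the fingers close. It gives the time, the measured TCP pose, the force and the opening at its end, in the units of the state.
- bot.state(): the state, without advancing time (a new reading comes with each control period).
- bot.snapshot(name): name is "side" or "top"; returns a dict with "color" (480x640x3 uint8, red, green, blue), "range_z" (480x640 float32, m along the optical axis (not along the pixel's ray), 0 where there is no reading), "fx", "fy", "cx", "cy" (pixels), "origin" and "orientation" of the camera in the world. Camera axes: x right, y down, z forward; pixel columns grow to the right and rows downward; lengths in m; the calibration is good to about 2 mm. A picture is of the moment at which its call begins.
- bot.finish_job(): hands the job in, once; it reports no verdict.
The state is a dict: "t": time; "q": joint angles; "qd": joint speeds; "tau": joint torques, N m; "ee_pos": TCP position; "eef_rot": TCP orientation; "wrist_force": force on the tool from outside, world axes, zero at the start; "torque": the same for the moment, N m; "width": finger opening in m.
Only numpy, scipy, OpenCV 4.12 (cv2) and the standard library are available. Lean on these libraries where they do the work, as an engineer would, in place of code of your own. Each camera call takes 0.05 s, during which the arm holds its last target.

## Working session

There is one attempt and no reset: what is moved stays moved. The work goes in short steps, Python scripts to look and compute and a tool call to move; the robot and the scene stay as the last step left them, time stands still between calls to the robot, and variables do not carry over. Pictures are saved under pics/ and viewed, and the job is handed in when it is done.

Besides the shell and the picture viewer there is one more tool, called after ">>>" as a command line: name --argument value ..., lists and objects as JSON in quotes. move_arm: Moves the arm, as the interface text tells. Its arguments: {"type":"object","properties":{"increments":{"type":"array","items":{"type":"object","properties":{"dx":{"type":"number"},"dy":{"type":"number"},"dz":{"type":"number"},"rx":{"type":"number"},"ry":{"type":"number"},"rz":{"type":"number"},"fingers":{"type":"number"}}}},"newtons":{"type":"number"}},"required":["increments"]}

```bash
ls; mkdir -p pics
cat > h.py <<'E'
import numpy as np,cv2
from scipy.spatial.transform import Rotation as R
from cell import bot
def snap(n,f=None):
    s=bot.snapshot(n)
    if f: cv2.imwrite('pics/'+f,s['color'][:,:,::-1])
    np.savez('pics/last_%s.npz'%n,**s)
    return s
def rot(s):
    o=np.array(s['orientation'],float)
    return o if o.shape==(3,3) else R.from_rotvec(o).as_matrix()
def cloud(s):
    z=s['range_z'];v,u=np.mgrid[:480,:640]
    p=np.stack([(u-s['cx'])/s['fx']*z,(v-s['cy'])/s['fy']*z,z],-1)
    w=p@rot(s).T+np.array(s['origin']); w[z==0]=np.nan
    return w
E
python3 - <<'E'
from h import *
print(bot.state())
for n in('side','top'):
    s=snap(n,n+'0.png');print(n,s['origin'],s['orientation'],s['fx'],s['cx'],s['cy'],(s['range_z']>0).mean())
E
```

```text
pics
{'t': 0.0, 'q': array([-8.90422508e-01,  3.85543004e-01,  6.63894628e-03, -5.28310615e-04,
       -1.19402353e+00, -2.58570747e-01]), 'qd': array([ 0.00183594, -0.00122617,  0.00102452,  0.00039304, -0.0002381 ,
        0.00113948]), 'tau': array([ 8.14839295e-04, -3.90665352e+01,  1.87413418e+01,  4.21994582e+00,
        1.10093155e-02, -1.81922865e-04]), 'ee_pos': array([ 0.25563555, -0.56966121,  0.22146859]), 'eef_rot': array([-0.32903228,  1.54591024,  0.33238738]), 'wrist_force': array([0.59885884, 1.15312078, 0.15089734]), 'torque': array([-0.04105405, -0.01769133, -0.01540944]), 'width': 0.08737400418552325}
side [-0.01363753  0.51475254  0.52503666] [-0.929598    2.33926735 -1.25106328] 460.08856030464983 313.23446963164935 239.07186731896823 0.9961295572916666
top [ 0.41481363 -0.02038088  0.93472379] [-2.15823347  2.19335933 -0.07587524] 487.11604334432064 318.7115351228038 233.86682438288892 0.9959375
```

View pics/top0.png

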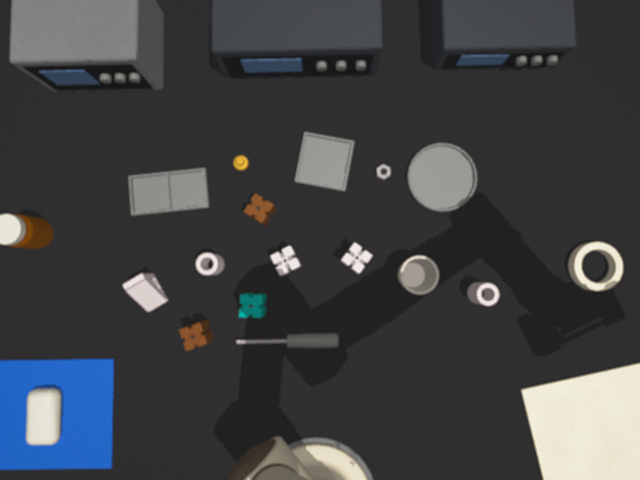

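View pics/side0.png

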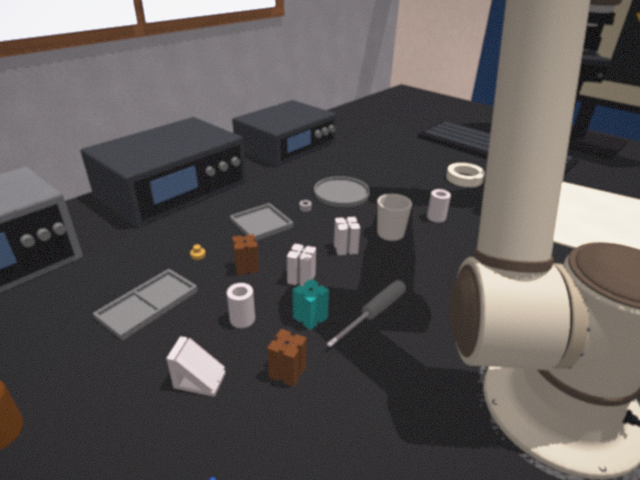

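The top view shows these candidates:
- **Posts:** aluminium at (285,260) and (356,258). The look-alikes are brown at (259,208) and (194,335), and turquoise at (252,306).
- **Tubes:** (209,264) and (486,293). The ring at (595,266) is tape and (384,171) is a nut.
- **Bracket:** (145,290).
- **Beaker:** (418,274).
- **Trays:** bay (169,191), square (325,161), dish (442,177).

I'll take the two bare-aluminium posts. Next I measure and make a close crop.

```bash
cat >> h.py <<'E'
def load(n): return dict(np.load('pics/last_%s.npz'%n))
def seg(W,c,r,zlo,zhi):
    m=(np.hypot(W[...,0]-c[0],W[...,1]-c[1])<r)&(W[...,2]>zlo)&(W[...,2]<zhi)
    return m
def rect(xy):
    (c,sz,a)=cv2.minAreaRect((xy*1000).astype(np.float32)); return np.round(c,1),np.round(sz,1),round(a,1)
E
python3 - <<'E'
from h import *
T=load('top');S=load('side');W=cloud(T);V=cloud(S)
im=T['color'][:,:,::-1]
crop=cv2.resize(im[190:350,110:510],(800,320),interpolation=cv2.INTER_CUBIC);cv2.imwrite('pics/crop1.png',crop)
print('bench z',np.nanmedian(W[330:350,380:420,2]),np.nanmedian(V[300:330,120:180,2]))
for n,(u,v) in dict(pa=(285,260),pb=(356,258),ta=(209,264),tb=(486,293),br=(145,290),beak=(418,274),bay=(190,190),sq=(325,161),dish=(442,177),brown1=(259,208),teal=(252,306),brown2=(194,335),nut=(384,171),knob=(241,163)).items():
    c=W[v-3:v+4,u-3:u+4,:].reshape(-1,3); c=np.nanmedian(c,0)
    big=n in('bay','sq','dish')
    r=.1 if n=='bay' else .085 if big else .05
    for nm,X in(('top',W),('side',V)):
        if n=='bay': c=np.nanmedian(W[186:198,165:175].reshape(-1,3),0)
        if big: m=seg(X,c,r,.002,.025)
        else: m=seg(X,c,r,.01,.1)
        P=X[m]
        if len(P)<5: print(n,nm,len(P));continue
        zt=np.percentile(P[:,2],95)
        Q=P[P[:,2]>(zt-.008 if not big else .002)]
        print(n,nm,c.round(3),'ztop %.4f'%zt,len(Q),rect(Q[:,:2]),'med',np.median(Q[:,:2],0).round(4))
E
```

```text
bench z 0.00032256261597507496 0.0015353235149868638
pa top [0.439 0.049 0.06 ] ztop 0.0625 450 (array([439. ,  49.8]), array([39.6, 39.3]), 26.0) med [0.4388 0.0494]
pa side [0.439 0.049 0.06 ] ztop 0.0590 380 (array([437.5,  47.6]), array([40.8, 42. ]), 26.6) med [0.4345 0.0516]
pb top [ 0.44  -0.078  0.06 ] ztop 0.0626 449 (array([442.1, -78.8]), array([39.4, 39.9]), 52.0) med [ 0.442  -0.0786]
pb side [ 0.44  -0.078  0.06 ] ztop 0.0589 291 (array([440.2, -81.2]), array([40.5, 42.8]), 51.6) med [ 0.4367 -0.0779]
ta top [0.435 0.2   0.002] ztop 0.0620 261 (array([434.8, 190.1]), array([38.6, 37.8]), 89.2) med [0.4358 0.191 ]
ta side [0.435 0.2   0.002] ztop 0.0585 344 (array([433.1, 189. ]), array([38.5, 39.7]), 86.5) med [0.4309 0.1904]
tb top [ 0.372 -0.321  0.019] ztop 0.0621 272 (array([ 373.7, -309.7]), array([38.3, 39. ]), 41.5) med [ 0.3742 -0.309 ]
tb side [ 0.372 -0.321  0.019] ztop 0.0588 170 (array([ 371.3, -311. ]), array([38.9, 40.8]), 2.2) med [ 0.37   -0.3075]
br top [0.389 0.306 0.045] ztop 0.0608 283 (array([401.3, 319.4]), array([22.9, 41.2]), 32.4) med [0.4018 0.
[... 1582 characters left out ...]
 [0.308 0.213 0.06 ] ztop 0.0622 487 (array([306.7, 215. ]), array([39.8, 40.6]), 18.4) med [0.3067 0.2142]
brown2 side [0.308 0.213 0.06 ] ztop 0.0589 732 (array([305. , 212.6]), array([40.7, 41.9]), 17.5) med [0.3031 0.2153]
nut top [ 0.607 -0.139  0.014] ztop 0.0164 171 (array([ 604.4, -155.8]), array([62.7, 28.9]), 84.0) med [ 0.6068 -0.1383]
nut side [ 0.607 -0.139  0.014] ztop 0.0138 64 (array([ 605.2, -156.9]), array([24.4, 60.9]), 0.6) med [ 0.6042 -0.1387]
knob top [0.626 0.134 0.016] ztop 0.0238 45 (array([630.9, 138.1]), array([12.8, 12.5]), 36.8) med [0.63   0.1377]
knob side [0.626 0.134 0.016] ztop 0.0207 42 (array([628.4, 136.4]), array([11.3, 14.1]), 80.0) med [0.6258 0.1371]
```

View pics/crop1.png

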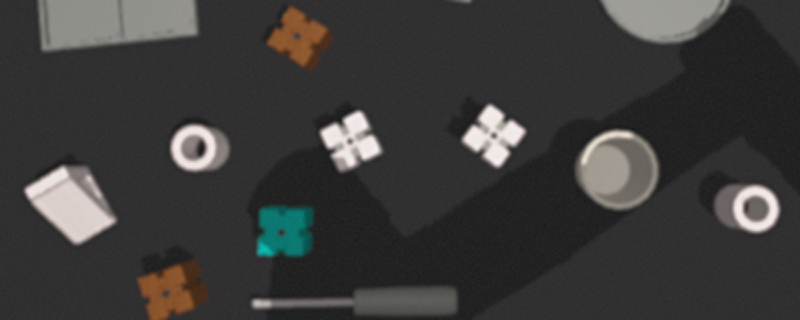

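The crop confirms it: bare aluminium posts at crop (350,140) and (493,135), clearly different from the brown and turquoise ones. Tubes, bracket and beaker are as listed. Next I refine the tray poses and look at the tool frame.

Run:
```python
from h import *
T=load('top');S=load('side')
for nm,s in(('top',T),('side',S)):
    W=cloud(s)
    for n,c,r in(('bay',(.5755,.275),.09),('sq',(.63,-.026),.075),('dish',(.594,-.2505),.073)):
        m=seg(W,c,r,.008,.02);P=W[m]
        m2=cv2.morphologyEx(m.astype(np.uint8),cv2.MORPH_CLOSE,np.ones((3,3)))
        print(nm,n,len(P),rect(P[:,:2]),'z',np.percentile(P[:,2],80).round(4),'floor',np.nanmedian(W[seg(W,(c[0],c[1]+(.03 if n=='bay' else 0)),.02,-.01,.02)][:,2]).round(4))
    P=W[seg(W,(.389,.311),.05,.01,.075)];print('br all',rect(P[:,:2]),P[:,2].max())
    P=P[P[:,2]>.052];print(' top',rect(P[:,:2]))
    m=(W[...,0]>.68)&(W[...,2]>.03);print('instr front x min',np.nanpercentile(W[...,0][m],1),np.nanpercentile(W[...,2][m],99))
st=bot.state();M=R.from_rotvec(st['eef_rot']).as_matrix();print(M.round(3))
```

```text
top bay 687 (array([576.8, 277.2]), array([ 77. , 149.3]), 5.0) z 0.0133 floor 0.0045
top sq 477 (array([630.3, -23.9]), array([98.1, 99.2]), 78.2) z 0.0136 floor 0.0044
top dish 537 (array([ 595.4, -249. ]), array([130.2, 130.6]), 89.3) z 0.0135 floor 0.0043
br all (array([385.2, 310.3]), array([60.7, 41.5]), 29.8) 0.06381797037696846
 top (array([400. , 318.8]), array([26.5, 41.2]), 30.1)
instr front x min 0.7756450371703262 0.14256467738990622
side bay 656 (array([575.1, 274.7]), array([ 79.3, 149.3]), 5.2) z 0.0104 floor 0.0019
side sq 274 (array([628.4, -26.2]), array([ 99.9, 101.9]), 77.8) z 0.0108 floor 0.0023
side dish 212 (array([ 592.7, -250.8]), array([130. , 130.8]), 36.0) z 0.011 floor 0.0027
br all (array([383.1, 308.5]), array([60.1, 43.2]), 30.7) 0.059824838718786244
 top (array([399.1, 317.7]), array([22.1, 42. ]), 29.2)
instr front x min 0.7741986681980481 0.30394385552627845
[[-0.001 -0.409  0.912]
 [ 0.002  0.912  0.409]
 [-1.     0.002 -0.   ]]
```

```bash
cat > plan.py <<'E'
import sys
from h import *
# usage: plan.py x y z yawdeg [x y z yaw ...]  prints tool-frame rows from the current pose
st=bot.state();M=R.from_rotvec(st['eef_rot']).as_matrix();p=np.array(st['ee_pos'])
y0=np.degrees(np.arctan2(M[1,1],M[0,1]))
print('t %.2f'%st['t'],'p',p.round(4),'yaw %.1f'%y0,'q',st['q'].round(2),'w %.4f'%st['width'],'F',st['wrist_force'].round(1))
a=list(map(float,sys.argv[1:]))
for i in range(0,len(a),4):
    x,y,z,w=a[i:i+4]; d=(w-y0+90)%180-90
    G=np.array([[0,np.cos(np.radians(y0+d)),0],[0,np.sin(np.radians(y0+d)),0],[-1,0,0]],float);G[:,2]=np.cross(G[:,0],G[:,1])
    v=M.T@(np.array([x,y,z])-p); r=R.from_matrix(M.T@G).as_rotvec()
    print('->',a[i:i+4],'dxyz',v.round(4),'r',r.round(3),'dist %.3f turn %.0f'%(np.linalg.norm(v),np.degrees(np.linalg.norm(r))))
E
python3 plan.py .3725 -.3103 .14 114 .3725 -.3103 .026 114
```

```text
t 0.10 p [ 0.2557 -0.5697  0.2216] yaw 114.2 q [-0.89  0.39  0.01 -0.   -1.19 -0.26] w 0.0872 F [ 0.1 -0.3  0.1]
-> [0.3725, -0.3103, 0.14, 114.0] dxyz [0.0819 0.1887 0.2128] r [ 0.003 -0.    -0.002] dist 0.296 turn 0
-> [0.3725, -0.3103, 0.026, 114.0] dxyz [0.1959 0.1885 0.2128] r [ 0.003 -0.    -0.002] dist 0.345 turn 0
```

>>> move_arm --increments '[{"dx": 0.012,"dy": 0.03,"dz": 0.035,"fingers": 70},{"dx": 0.025,"dy": 0.063,"dz": 0.07,"fingers": 70},{"dx": 0.04,"dy": 0.1,"dz": 0.11,"fingers": 70},{"dx": 0.055,"dy": 0.135,"dz": 0.15,"fingers": 70},{"dx": 0.07,"dy": 0.168,"dz": 0.19,"fingers": 70},{"dx": 0.08,"dy": 0.188,"dz": 0.213,"fingers": 70},{"dx": 0.082,"dy": 0.1885,"dz": 0.213,"fingers": 70},{"dx": 0.12,"dy": 0.1885,"dz": 0.213,"fingers": 70},{"dx": 0.16,"dy": 0.1885,"dz": 0.213,"fingers": 70},{"dx": 0.196,"dy": 0.1885,"dz": 0.213,"fingers": 70},{"dx": 0.196,"dy": 0.1885,"dz": 0.213,"fingers": 70}]' --newtons 25

```text
schema error: expected keys dx, dy, dz, rx, ry, rz, fingers
```

```bash
python3 plan.py .3725 -.3103 .026 114
python3 - <<'E'
from h import *
snap('top','top1.png')
E
```

```text
t 0.10 p [ 0.2557 -0.5697  0.2216] yaw 114.2 q [-0.89  0.39  0.01 -0.   -1.19 -0.26] w 0.0872 F [ 0.1 -0.3  0.1]
-> [0.3725, -0.3103, 0.026, 114.0] dxyz [0.1959 0.1885 0.2128] r [ 0.003 -0.    -0.002] dist 0.345 turn 0
```

View pics/top1.png

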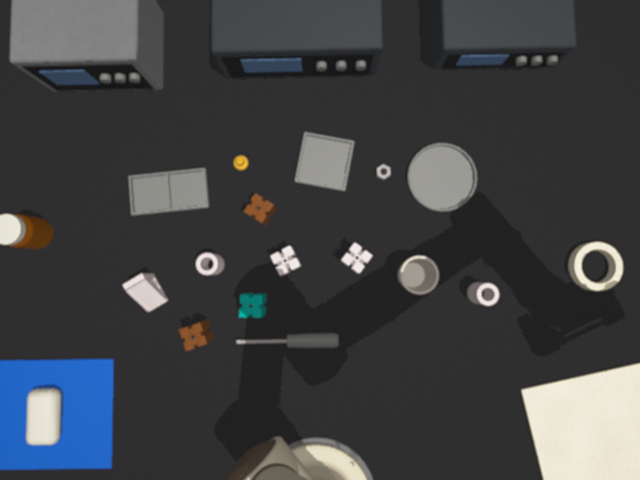

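The call was refused because every row needs all seven keys. The picture shows nothing has moved. I'll repeat it with full rows.

>>> move_arm --increments '[{"dx": 0.015,"dy": 0.03,"dz": 0.035,"rx": 0,"ry": 0,"rz": 0,"fingers": 70},{"dx": 0.03,"dy": 0.065,"dz": 0.075,"rx": 0,"ry": 0,"rz": 0,"fingers": 70},{"dx": 0.045,"dy": 0.1,"dz": 0.115,"rx": 0,"ry": 0,"rz": 0,"fingers": 70},{"dx": 0.06,"dy": 0.135,"dz": 0.155,"rx": 0,"ry": 0,"rz": 0,"fingers": 70},{"dx": 0.075,"dy": 0.17,"dz": 0.19,"rx": 0,"ry": 0,"rz": 0,"fingers": 70},{"dx": 0.082,"dy": 0.1885,"dz": 0.213,"rx": 0,"ry": 0,"rz": 0,"fingers": 70},{"dx": 0.082,"dy": 0.1885,"dz": 0.213,"rx": 0,"ry": 0,"rz": 0,"fingers": 70},{"dx": 0.12,"dy": 0.1885,"dz": 0.213,"rx": 0,"ry": 0,"rz": 0,"fingers": 70},{"dx": 0.16,"dy": 0.1885,"dz": 0.213,"rx": 0,"ry": 0,"rz": 0,"fingers": 70},{"dx": 0.196,"dy": 0.1885,"dz": 0.213,"rx": 0,"ry": 0,"rz": 0,"fingers": 70},{"dx": 0.196,"dy": 0.1885,"dz": 0.213,"rx": 0,"ry": 0,"rz": 0,"fingers": 70}]' --newtons 25

```text
t: 1.52
ee_pos: [0.3706, -0.3104, 0.024]
eef_rot: [-0.326, 1.551, 0.334]
wrist_force: [0.4, -0.4, 0.1]
width: 0.061
```

```bash
python3 plan.py .3725 -.3103 .026 114
python3 - <<'E'
from h import *
snap('top','top2.png');s=snap('side')
cv2.imwrite('pics/side2.png',cv2.resize(s['color'][140:280,340:540,::-1],(800,560),interpolation=cv2.INTER_CUBIC))
E
```

```text
t 1.52 p [ 0.3706 -0.3104  0.024 ] yaw 114.1 q [-0.36  0.4  -0.57 -0.   -0.6  -0.79] w 0.0610 F [ 0.4 -0.4  0.1]
-> [0.3725, -0.3103, 0.026, 114.0] dxyz [-0.002  -0.0007  0.0018] r [ 0.001 -0.005 -0.006] dist 0.003 turn 0
```

View pics/side2.png

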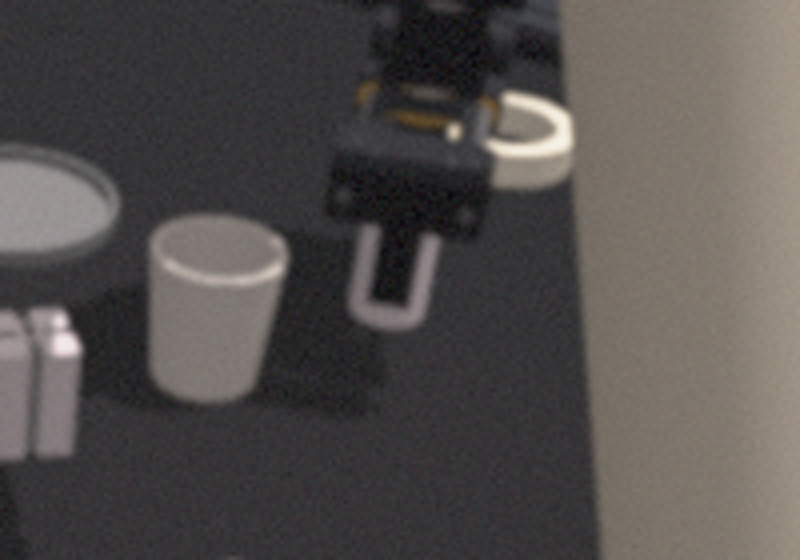

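View pics/top2.png

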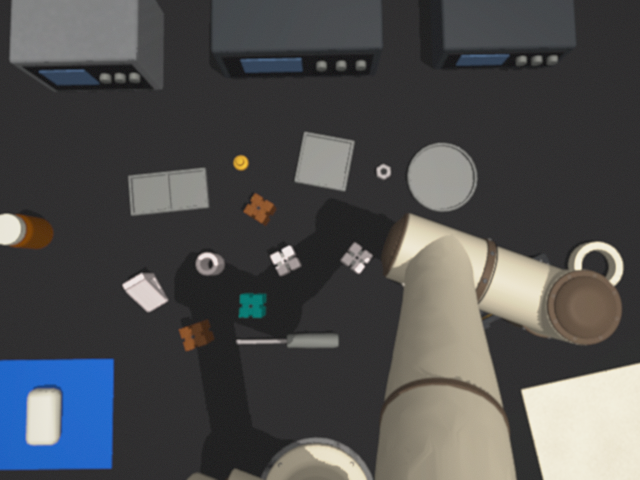

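The side crop shows the near finger in front of the tube at (395,270), with the tube straddled and the beaker well clear at (215,300). Closing and lifting.

>>> move_arm --increments '[{"dx": 0,"dy": 0,"dz": 0,"rx": 0,"ry": 0,"rz": 0,"fingers": 0},{"dx": 0,"dy": 0,"dz": 0,"rx": 0,"ry": 0,"rz": 0,"fingers": 0},{"dx": 0,"dy": 0,"dz": 0,"rx": 0,"ry": 0,"rz": 0,"fingers": 0},{"dx": 0,"dy": 0,"dz": 0,"rx": 0,"ry": 0,"rz": 0,"fingers": 0},{"dx": -0.03,"dy": 0,"dz": 0,"rx": 0,"ry": 0,"rz": 0,"fingers": 0},{"dx": -0.07,"dy": 0,"dz": 0,"rx": 0,"ry": 0,"rz": 0,"fingers": 0},{"dx": -0.11,"dy": 0,"dz": 0,"rx": 0,"ry": 0,"rz": 0,"fingers": 0},{"dx": -0.11,"dy": 0,"dz": 0,"rx": 0,"ry": 0,"rz": 0,"fingers": 0}]' --newtons 25

```text
t: 2.62
ee_pos: [0.3751, -0.3122, 0.1398]
eef_rot: [-0.334, 1.539, 0.328]
wrist_force: [-0.3, 0.1, -1.4]
width: 0.0398
```

```bash
python3 plan.py .6214 -.2378 .135 114 .6214 -.2378 .030 114
```

```text
t 2.62 p [ 0.3751 -0.3122  0.1398] yaw 114.2 q [-0.36  0.23 -0.44 -0.   -0.89 -0.79] w 0.0398 F [-0.3  0.1 -1.4]
-> [0.6214, -0.2378, 0.135, 114.0] dxyz [ 0.0062 -0.033   0.2551] r [0.003 0.005 0.005] dist 0.257 turn 0
-> [0.6214, -0.2378, 0.03, 114.0] dxyz [ 0.1112 -0.0324  0.2546] r [0.003 0.005 0.005] dist 0.280 turn 0
```

>>> move_arm --increments '[{"dx": 0.0,"dy": -0.004,"dz": 0.035,"rx": 0,"ry": 0,"rz": 0,"fingers": 0},{"dx": 0.0,"dy": -0.01,"dz": 0.08,"rx": 0,"ry": 0,"rz": 0,"fingers": 0},{"dx": 0.0,"dy": -0.016,"dz": 0.125,"rx": 0,"ry": 0,"rz": 0,"fingers": 0},{"dx": 0.0,"dy": -0.022,"dz": 0.17,"rx": 0,"ry": 0,"rz": 0,"fingers": 0},{"dx": 0.0,"dy": -0.028,"dz": 0.215,"rx": 0,"ry": 0,"rz": 0,"fingers": 0},{"dx": 0.0,"dy": -0.033,"dz": 0.245,"rx": 0,"ry": 0,"rz": 0,"fingers": 0},{"dx": 0.006,"dy": -0.033,"dz": 0.255,"rx": 0,"ry": 0,"rz": 0,"fingers": 0},{"dx": 0.04,"dy": -0.033,"dz": 0.255,"rx": 0,"ry": 0,"rz": 0,"fingers": 0},{"dx": 0.075,"dy": -0.033,"dz": 0.255,"rx": 0,"ry": 0,"rz": 0,"fingers": 0},{"dx": 0.095,"dy": -0.033,"dz": 0.255,"rx": 0,"ry": 0,"rz": 0,"fingers": 0},{"dx": 0.1,"dy": -0.033,"dz": 0.255,"rx": 0,"ry": 0,"rz": 0,"fingers": 0},{"dx": 0.1,"dy": -0.033,"dz": 0.255,"rx": 0,"ry": 0,"rz": 0,"fingers": 0}]'

```text
t: 4.12
ee_pos: [0.6214, -0.2383, 0.0409]
eef_rot: [-0.333, 1.54, 0.328]
wrist_force: [0.3, 0.0, -0.8]
width: 0.04
```

```bash
python3 plan.py .6214 -.2378 .030 114;python3 - <<'E'
from h import *
s=snap('side')
cv2.imwrite('pics/side3.png',cv2.resize(s['color'][100:260,260:460,::-1],(750,600),interpolation=cv2.INTER_CUBIC))
E
```

```text
t 4.12 p [ 0.6214 -0.2383  0.0409] yaw 114.2 q [-0.12  0.61 -0.1   0.   -0.85 -1.03] w 0.0400 F [ 0.3  0.  -0.8]
-> [0.6214, -0.2378, 0.03, 114.0] dxyz [0.0109 0.0005 0.0002] r [0.003 0.004 0.004] dist 0.011 turn 0
```

View pics/side3.png

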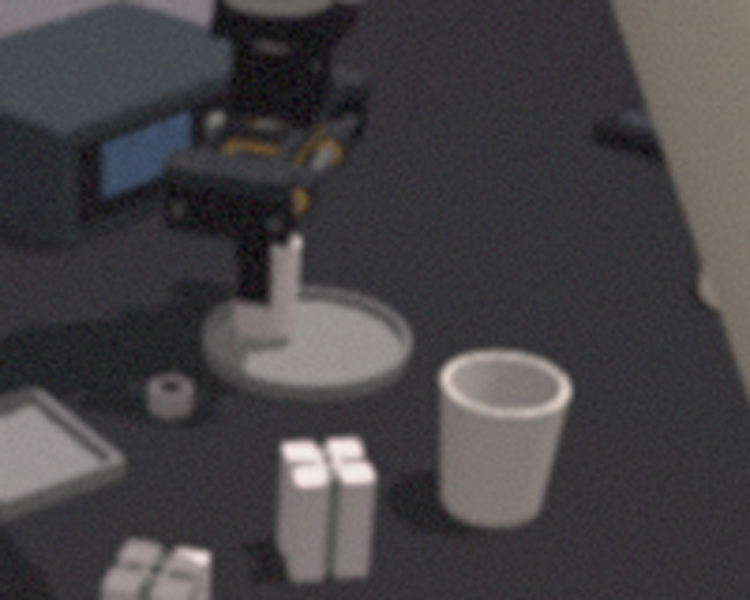

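The tube hovers inside the dish on its far left at (265,335), clear of the rim. Lowering, then releasing.

>>> move_arm --increments '[{"dx": 0.005,"dy": 0,"dz": 0,"rx": 0,"ry": 0,"rz": 0,"fingers": 0},{"dx": 0.008,"dy": 0,"dz": 0,"rx": 0,"ry": 0,"rz": 0,"fingers": 0},{"dx": 0.009,"dy": 0,"dz": 0,"rx": 0,"ry": 0,"rz": 0,"fingers": 0},{"dx": 0.01,"dy": 0,"dz": 0,"rx": 0,"ry": 0,"rz": 0,"fingers": 0},{"dx": 0.01,"dy": 0,"dz": 0,"rx": 0,"ry": 0,"rz": 0,"fingers": 0}]'

```text
t: 4.8
ee_pos: [0.6222, -0.2384, 0.0319]
eef_rot: [-0.334, 1.538, 0.327]
wrist_force: [0.3, 0.1, -0.4]
width: 0.0395
```

```bash
python3 plan.py .6214 -.2378 .135 114
```

```text
t 4.80 p [ 0.6222 -0.2384  0.0319] yaw 114.2 q [-0.12  0.62 -0.11  0.   -0.83 -1.03] w 0.0395 F [ 0.3  0.1 -0.4]
-> [0.6214, -0.2378, 0.135, 114.0] dxyz [-1.031e-01  3.000e-04  1.000e-04] r [0.003 0.006 0.006] dist 0.103 turn 0
```

>>> move_arm --increments '[{"dx": 0.001,"dy": 0,"dz": 0,"rx": 0,"ry": 0,"rz": 0,"fingers": 0},{"dx": 0.002,"dy": 0,"dz": 0,"rx": 0,"ry": 0,"rz": 0,"fingers": 0},{"dx": 0.003,"dy": 0,"dz": 0,"rx": 0,"ry": 0,"rz": 0,"fingers": 0}]'

```text
t: 5.18
ee_pos: [0.6225, -0.2385, 0.0317]
eef_rot: [-0.335, 1.538, 0.327]
wrist_force: [-4.9, 2.6, 14.6]
width: 0.0399
```

```bash
python3 plan.py .6214 -.2378 .135 114
```

```text
t 5.17 p [ 0.6225 -0.2385  0.0317] yaw 114.2 q [-0.12  0.62 -0.11  0.   -0.83 -1.03] w 0.0399 F [-4.9  2.6 14.6]
-> [0.6214, -0.2378, 0.135, 114.0] dxyz [-1.033e-01  4.000e-04 -1.000e-04] r [0.004 0.006 0.007] dist 0.103 turn 1
```

>>> move_arm --increments '[{"dx": -0.001,"dy": 0,"dz": 0,"rx": 0,"ry": 0,"rz": 0,"fingers": 70},{"dx": -0.001,"dy": 0,"dz": 0,"rx": 0,"ry": 0,"rz": 0,"fingers": 70},{"dx": -0.001,"dy": 0,"dz": 0,"rx": 0,"ry": 0,"rz": 0,"fingers": 70},{"dx": -0.03,"dy": 0,"dz": 0,"rx": 0,"ry": 0,"rz": 0,"fingers": 70},{"dx": -0.07,"dy": 0,"dz": 0,"rx": 0,"ry": 0,"rz": 0,"fingers": 70},{"dx": -0.1,"dy": 0,"dz": 0,"rx": 0,"ry": 0,"rz": 0,"fingers": 70}]'

```text
t: 5.92
ee_pos: [0.622, -0.2383, 0.1329]
eef_rot: [-0.336, 1.537, 0.327]
wrist_force: [1.4, 0.6, -0.1]
width: 0.0608
```

```bash
python3 plan.py .4412 -.08 .135 -38 .4412 -.08 .026 -38
```

```text
t 5.92 p [ 0.622  -0.2383  0.1329] yaw 114.2 q [-0.12  0.52 -0.01  0.   -1.03 -1.03] w 0.0608 F [ 1.4  0.6 -0.1]
-> [0.4412, -0.08, 0.135, -38.0] dxyz [-0.0043  0.2185 -0.0999] r [-0.485  0.005  0.009] dist 0.240 turn 28
-> [0.4412, -0.08, 0.026, -38.0] dxyz [ 0.1047  0.2193 -0.1006] r [-0.485  0.005  0.009] dist 0.263 turn 28
```

>>> move_arm --increments '[{"dx": -0.004,"dy": 0.035,"dz": -0.015,"rx": -0.1,"ry": 0.002,"rz": 0.003,"fingers": 70},{"dx": -0.004,"dy": 0.08,"dz": -0.035,"rx": -0.2,"ry": 0.003,"rz": 0.005,"fingers": 70},{"dx": -0.004,"dy": 0.125,"dz": -0.055,"rx": -0.3,"ry": 0.004,"rz": 0.007,"fingers": 70},{"dx": -0.004,"dy": 0.17,"dz": -0.08,"rx": -0.4,"ry": 0.005,"rz": 0.009,"fingers": 70},{"dx": -0.004,"dy": 0.21,"dz": -0.095,"rx": -0.485,"ry": 0.005,"rz": 0.009,"fingers": 70},{"dx": -0.004,"dy": 0.219,"dz": -0.1005,"rx": -0.485,"ry": 0.005,"rz": 0.009,"fingers": 70},{"dx": 0.0,"dy": 0.219,"dz": -0.1005,"rx": -0.485,"ry": 0.005,"rz": 0.009,"fingers": 70},{"dx": 0.035,"dy": 0.219,"dz": -0.1005,"rx": -0.485,"ry": 0.005,"rz": 0.009,"fingers": 70},{"dx": 0.075,"dy": 0.219,"dz": -0.1005,"rx": -0.485,"ry": 0.005,"rz": 0.009,"fingers": 70},{"dx": 0.105,"dy": 0.219,"dz": -0.1005,"rx": -0.485,"ry": 0.005,"rz": 0.009,"fingers": 70},{"dx": 0.105,"dy": 0.219,"dz": -0.1005,"rx": -0.485,"ry": 0.005,"rz": 0.009,"fingers": 70}]'

```text
t: 7.3
ee_pos: [0.4407, -0.0812, 0.0234]
eef_rot: [-0.707, 1.459, 0.709]
wrist_force: [-0.0, 0.5, 0.4]
width: 0.0611
```

```bash
python3 plan.py .4412 -.08 .026 -38;python3 - <<'E'
from h import *
s=snap('side')
cv2.imwrite('pics/side4.png',cv2.resize(s['color'][100:300,220:460,::-1],(720,600),interpolation=cv2.INTER_CUBIC))
E
```

```text
t 7.30 p [ 0.4407 -0.0812  0.0234] yaw 141.9 q [ 0.18  0.36 -0.66 -0.   -0.56 -0.85] w 0.0611 F [-0.   0.5  0.4]
-> [0.4412, -0.08, 0.026, -38.0] dxyz [-0.0026  0.0003  0.0013] r [-0.001 -0.005 -0.004] dist 0.003 turn 0
```

View pics/side4.png

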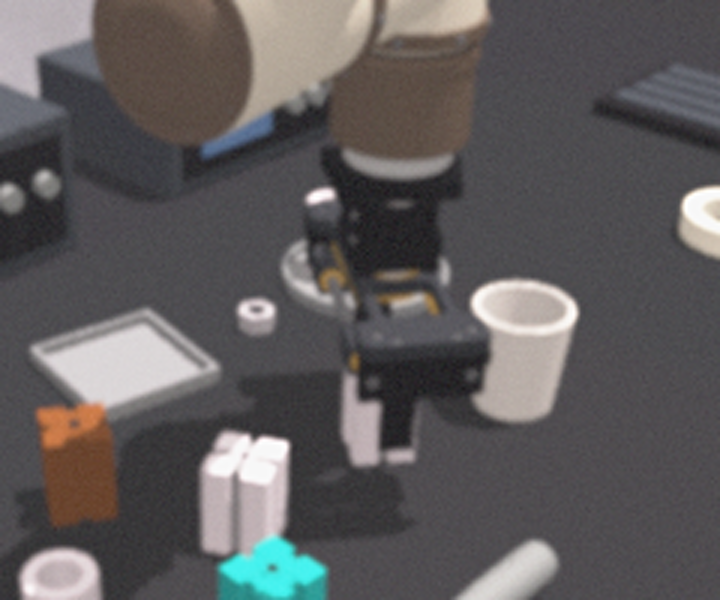

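The fingers straddle the aluminium post at (380,430), and the beaker at (523,350) is untouched. Gripping and lifting.

>>> move_arm --increments '[{"dx": 0,"dy": 0,"dz": 0,"rx": 0,"ry": 0,"rz": 0,"fingers": 0},{"dx": 0,"dy": 0,"dz": 0,"rx": 0,"ry": 0,"rz": 0,"fingers": 0},{"dx": 0,"dy": 0,"dz": 0,"rx": 0,"ry": 0,"rz": 0,"fingers": 0},{"dx": 0,"dy": 0,"dz": 0,"rx": 0,"ry": 0,"rz": 0,"fingers": 0},{"dx": -0.03,"dy": 0,"dz": 0,"rx": 0,"ry": 0,"rz": 0,"fingers": 0},{"dx": -0.07,"dy": 0,"dz": 0,"rx": 0,"ry": 0,"rz": 0,"fingers": 0},{"dx": -0.11,"dy": 0,"dz": 0,"rx": 0,"ry": 0,"rz": 0,"fingers": 0},{"dx": -0.11,"dy": 0,"dz": 0,"rx": 0,"ry": 0,"rz": 0,"fingers": 0}]' --newtons 25

```text
t: 8.35
ee_pos: [0.4442, -0.0805, 0.1377]
eef_rot: [-0.709, 1.448, 0.706]
wrist_force: [0.5, 0.2, -1.4]
width: 0.0401
```

```bash
python3 plan.py .5791 .2401 .135 5 .5791 .2401 .035 5
```

```text
t 8.35 p [ 0.4442 -0.0805  0.1377] yaw 142.0 q [ 0.18  0.18 -0.53  0.   -0.86 -0.85] w 0.0401 F [ 0.5  0.2 -1.4]
-> [0.5791, 0.2401, 0.135, 5.0] dxyz [0.0035 0.0911 0.3357] r [-0.751  0.002  0.005] dist 0.348 turn 43
-> [0.5791, 0.2401, 0.035, 5.0] dxyz [0.1035 0.0915 0.3353] r [-0.751  0.002  0.005] dist 0.363 turn 43
```

>>> move_arm --increments '[{"dx": 0,"dy": 0.009,"dz": 0.033,"rx": -0.07,"ry": 0,"rz": 0,"fingers": 0},{"dx": 0,"dy": 0.02,"dz": 0.075,"rx": -0.17,"ry": 0,"rz": 0,"fingers": 0},{"dx": 0,"dy": 0.032,"dz": 0.12,"rx": -0.27,"ry": 0,"rz": 0,"fingers": 0},{"dx": 0,"dy": 0.044,"dz": 0.165,"rx": -0.37,"ry": 0,"rz": 0,"fingers": 0},{"dx": 0,"dy": 0.056,"dz": 0.21,"rx": -0.47,"ry": 0,"rz": 0,"fingers": 0},{"dx": 0,"dy": 0.068,"dz": 0.255,"rx": -0.57,"ry": 0,"rz": 0.003,"fingers": 0},{"dx": 0,"dy": 0.08,"dz": 0.3,"rx": -0.67,"ry": 0,"rz": 0.005,"fingers": 0},{"dx": 0,"dy": 0.09,"dz": 0.325,"rx": -0.75,"ry": 0.002,"rz": 0.005,"fingers": 0},{"dx": 0.004,"dy": 0.091,"dz": 0.3355,"rx": -0.75,"ry": 0.002,"rz": 0.005,"fingers": 0},{"dx": 0.035,"dy": 0.091,"dz": 0.3355,"rx": -0.75,"ry": 0.002,"rz": 0.005,"fingers": 0},{"dx": 0.07,"dy": 0.091,"dz": 0.3355,"rx": -0.75,"ry": 0.002,"rz": 0.005,"fingers": 0},{"dx": 0.09,"dy": 0.091,"dz": 0.3355,"rx": -0.75,"ry": 0.002,"rz": 0.005,"fingers": 0},{"dx": 0.098,"dy": 0.091,"dz": 0.3355,"rx": -0.75,"ry": 0.002,"rz": 0.005,"fingers": 0},{"dx": 0.098,"dy": 0.091,"dz": 0.3355,"rx": -0.75,"ry": 0.002,"rz": 0.005,"fingers": 0}]'

```text
t: 10.1
ee_pos: [0.5792, 0.2391, 0.0398]
eef_rot: [-1.272, 1.169, 1.273]
wrist_force: [-0.5, -0.6, -1.2]
width: 0.0398
```

```bash
python3 plan.py .5791 .2401 .030 5;python3 - <<'E'
from h import *
s=snap('side')
cv2.imwrite('pics/side5.png',cv2.resize(s['color'][180:380,60:300,::-1],(720,600),interpolation=cv2.INTER_CUBIC))
E
```

```text
t 10.10 p [0.5792 0.2391 0.0398] yaw -175.1 q [ 0.65  0.56 -0.2  -0.   -0.81 -0.56] w 0.0398 F [-0.5 -0.6 -1.2]
-> [0.5791, 0.2401, 0.03, 5.0] dxyz [0.0098 0.     0.001 ] r [-0.002 -0.001 -0.002] dist 0.010 turn 0
```

View pics/side5.png

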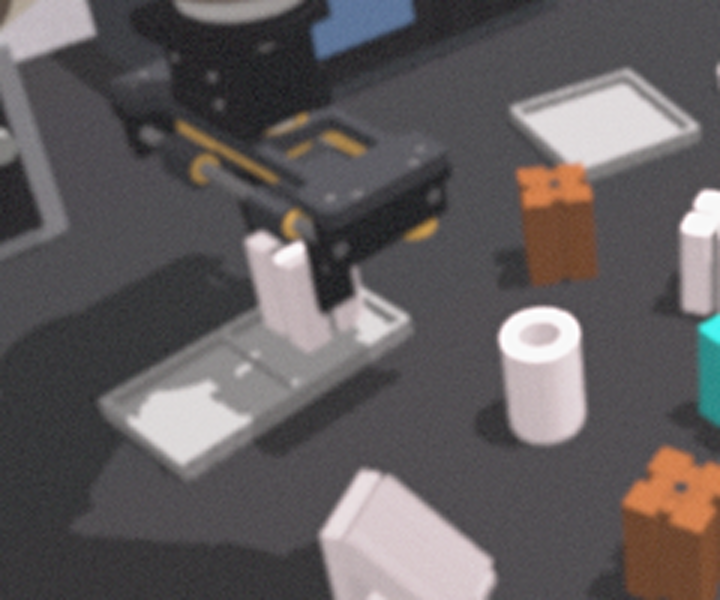

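The post is over the -y bay (310,300), aligned and just above the floor. Lowering to contact, then releasing.

>>> move_arm --increments '[{"dx": 0.004,"dy": 0,"dz": 0.001,"rx": 0,"ry": 0,"rz": 0,"fingers": 0},{"dx": 0.007,"dy": 0,"dz": 0.001,"rx": 0,"ry": 0,"rz": 0,"fingers": 0},{"dx": 0.009,"dy": 0,"dz": 0.001,"rx": 0,"ry": 0,"rz": 0,"fingers": 0},{"dx": 0.01,"dy": 0,"dz": 0.001,"rx": 0,"ry": 0,"rz": 0,"fingers": 0},{"dx": 0.011,"dy": 0,"dz": 0.001,"rx": 0,"ry": 0,"rz": 0,"fingers": 0}]'

```text
t: 10.78
ee_pos: [0.5797, 0.2407, 0.0298]
eef_rot: [-1.272, 1.167, 1.272]
wrist_force: [-0.7, -0.6, -0.1]
width: 0.0394
```

```bash
python3 plan.py .5791 .2401 .135 5
```

```text
t 10.78 p [0.5797 0.2407 0.0298] yaw -175.1 q [ 0.65  0.58 -0.21  0.   -0.79 -0.57] w 0.0394 F [-0.7 -0.6 -0.1]
-> [0.5791, 0.2401, 0.135, 5.0] dxyz [-0.1052  0.0007 -0.0005] r [-0.001 -0.     0.   ] dist 0.105 turn 0
```

>>> move_arm --increments '[{"dx": 0.001,"dy": 0,"dz": 0,"rx": 0,"ry": 0,"rz": 0,"fingers": 0},{"dx": 0.002,"dy": 0,"dz": 0,"rx": 0,"ry": 0,"rz": 0,"fingers": 0},{"dx": 0.002,"dy": 0,"dz": 0,"rx": 0,"ry": 0,"rz": 0,"fingers": 70},{"dx": 0,"dy": 0,"dz": 0,"rx": 0,"ry": 0,"rz": 0,"fingers": 70},{"dx": 0,"dy": 0,"dz": 0,"rx": 0,"ry": 0,"rz": 0,"fingers": 70},{"dx": -0.03,"dy": 0,"dz": 0,"rx": 0,"ry": 0,"rz": 0,"fingers": 70},{"dx": -0.07,"dy": 0,"dz": 0,"rx": 0,"ry": 0,"rz": 0,"fingers": 70},{"dx": -0.105,"dy": 0,"dz": 0,"rx": 0,"ry": 0,"rz": 0,"fingers": 70}]'

```text
t: 11.78
ee_pos: [0.5799, 0.2407, 0.1359]
eef_rot: [-1.273, 1.167, 1.272]
wrist_force: [0.2, 0.4, 0.9]
width: 0.0608
```

```bash
python3 plan.py .4382 .0487 .135 26 .4382 .0487 .026 26
```

```text
t 11.78 p [0.5799 0.2407 0.1359] yaw -175.1 q [ 0.65  0.46 -0.1   0.   -1.01 -0.56] w 0.0608 F [0.2 0.4 0.9]
-> [0.4382, 0.0487, 0.135, 26.0] dxyz [ 0.0008  0.1577 -0.1791] r [-0.368 -0.     0.001] dist 0.239 turn 21
-> [0.4382, 0.0487, 0.026, 26.0] dxyz [ 0.1098  0.1578 -0.1791] r [-0.368 -0.     0.001] dist 0.263 turn 21
```

>>> move_arm --increments '[{"dx": 0,"dy": 0.025,"dz": -0.03,"rx": -0.06,"ry": 0,"rz": 0,"fingers": 70},{"dx": 0,"dy": 0.055,"dz": -0.065,"rx": -0.13,"ry": 0,"rz": 0,"fingers": 70},{"dx": 0,"dy": 0.09,"dz": -0.1,"rx": -0.2,"ry": 0,"rz": 0,"fingers": 70},{"dx": 0,"dy": 0.12,"dz": -0.137,"rx": -0.28,"ry": 0,"rz": 0,"fingers": 70},{"dx": 0,"dy": 0.15,"dz": -0.17,"rx": -0.35,"ry": 0,"rz": 0,"fingers": 70},{"dx": 0,"dy": 0.158,"dz": -0.179,"rx": -0.368,"ry": 0,"rz": 0,"fingers": 70},{"dx": 0.004,"dy": 0.158,"dz": -0.179,"rx": -0.368,"ry": 0,"rz": 0,"fingers": 70},{"dx": 0.04,"dy": 0.158,"dz": -0.179,"rx": -0.368,"ry": 0,"rz": 0,"fingers": 70},{"dx": 0.08,"dy": 0.158,"dz": -0.179,"rx": -0.368,"ry": 0,"rz": 0,"fingers": 70},{"dx": 0.109,"dy": 0.158,"dz": -0.179,"rx": -0.368,"ry": 0,"rz": 0,"fingers": 70},{"dx": 0.109,"dy": 0.158,"dz": -0.179,"rx": -0.368,"ry": 0,"rz": 0,"fingers": 70}]'

```text
t: 13.15
ee_pos: [0.4375, 0.049, 0.0248]
eef_rot: [-1.535, 0.963, 1.539]
wrist_force: [0.2, 0.2, 0.4]
width: 0.0611
```

```bash
python3 plan.py .4382 .0487 .026 26;python3 - <<'E'
from h import *
s=snap('side')
cv2.imwrite('pics/side6.png',cv2.resize(s['color'][150:390,80:400,::-1],(800,600),interpolation=cv2.INTER_CUBIC))
E
```

```text
t 13.15 p [0.4375 0.049  0.0248] yaw -153.9 q [ 0.48  0.35 -0.68  0.   -0.55 -0.03] w 0.0611 F [0.2 0.2 0.4]
-> [0.4382, 0.0487, 0.026, 26.0] dxyz [-0.0012 -0.0005 -0.0006] r [ 0.001 -0.    -0.005] dist 0.001 turn 0
```

View pics/side6.png

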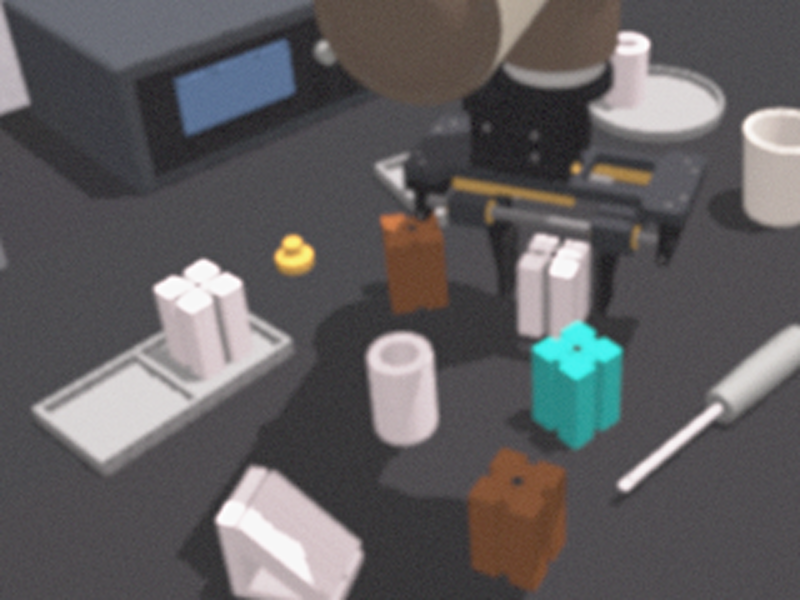

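The first post stands in its bay (203,320) and the tube stands in the dish. The jaws straddle the second aluminium post at (553,290), clear of the brown and turquoise ones. Gripping and lifting.

>>> move_arm --increments '[{"dx": 0,"dy": 0,"dz": 0,"rx": 0,"ry": 0,"rz": 0,"fingers": 0},{"dx": 0,"dy": 0,"dz": 0,"rx": 0,"ry": 0,"rz": 0,"fingers": 0},{"dx": 0,"dy": 0,"dz": 0,"rx": 0,"ry": 0,"rz": 0,"fingers": 0},{"dx": 0,"dy": 0,"dz": 0,"rx": 0,"ry": 0,"rz": 0,"fingers": 0},{"dx": -0.03,"dy": 0,"dz": 0,"rx": 0,"ry": 0,"rz": 0,"fingers": 0},{"dx": -0.07,"dy": 0,"dz": 0,"rx": 0,"ry": 0,"rz": 0,"fingers": 0},{"dx": -0.11,"dy": 0,"dz": 0,"rx": 0,"ry": 0,"rz": 0,"fingers": 0},{"dx": -0.11,"dy": 0,"dz": 0,"rx": 0,"ry": 0,"rz": 0,"fingers": 0}]' --newtons 25

```text
t: 14.2
ee_pos: [0.4405, 0.0503, 0.139]
eef_rot: [-1.539, 0.953, 1.531]
wrist_force: [0.5, 0.9, -1.7]
width: 0.04
```

```bash
python3 plan.py .5729 .3119 .135 5 .5729 .3119 .035 5
```

```text
t 14.20 p [0.4405 0.0503 0.139 ] yaw -153.9 q [ 0.48  0.16 -0.54  0.   -0.86 -0.03] w 0.0400 F [ 0.5  0.9 -1.7]
-> [0.5729, 0.3119, 0.135, 5.0] dxyz [ 0.0053 -0.2339  0.1767] r [0.368 0.    0.006] dist 0.293 turn 21
-> [0.5729, 0.3119, 0.035, 5.0] dxyz [ 0.1053 -0.2333  0.1768] r [0.368 0.    0.006] dist 0.311 turn 21
```

>>> move_arm --increments '[{"dx": 0,"dy": -0.028,"dz": 0.021,"rx": 0.05,"ry": 0,"rz": 0,"fingers": 0},{"dx": 0,"dy": -0.065,"dz": 0.05,"rx": 0.1,"ry": 0,"rz": 0,"fingers": 0},{"dx": 0,"dy": -0.102,"dz": 0.077,"rx": 0.16,"ry": 0,"rz": 0,"fingers": 0},{"dx": 0,"dy": -0.14,"dz": 0.106,"rx": 0.22,"ry": 0,"rz": 0,"fingers": 0},{"dx": 0,"dy": -0.177,"dz": 0.134,"rx": 0.28,"ry": 0,"rz": 0,"fingers": 0},{"dx": 0,"dy": -0.212,"dz": 0.16,"rx": 0.34,"ry": 0,"rz": 0.003,"fingers": 0},{"dx": 0,"dy": -0.23,"dz": 0.174,"rx": 0.368,"ry": 0,"rz": 0.006,"fingers": 0},{"dx": 0.005,"dy": -0.2335,"dz": 0.177,"rx": 0.368,"ry": 0,"rz": 0.006,"fingers": 0},{"dx": 0.035,"dy": -0.2335,"dz": 0.177,"rx": 0.368,"ry": 0,"rz": 0.006,"fingers": 0},{"dx": 0.07,"dy": -0.2335,"dz": 0.177,"rx": 0.368,"ry": 0,"rz": 0.006,"fingers": 0},{"dx": 0.092,"dy": -0.2335,"dz": 0.177,"rx": 0.368,"ry": 0,"rz": 0.006,"fingers": 0},{"dx": 0.1,"dy": -0.2335,"dz": 0.177,"rx": 0.368,"ry": 0,"rz": 0.006,"fingers": 0},{"dx": 0.1,"dy": -0.2335,"dz": 0.177,"rx": 0.368,"ry": 0,"rz": 0.006,"fingers": 0}]'

```text
t: 15.82
ee_pos: [0.5726, 0.3114, 0.0397]
eef_rot: [-1.273, 1.168, 1.274]
wrist_force: [0.6, 0.7, -0.6]
width: 0.0404
```

```bash
python3 plan.py .5729 .3119 .030 5;python3 - <<'E'
from h import *
s=snap('side')
cv2.imwrite('pics/side7.png',cv2.resize(s['color'][180:380,60:300,::-1],(720,600),interpolation=cv2.INTER_CUBIC))
E
```

```text
t 15.82 p [0.5726 0.3114 0.0397] yaw -175.0 q [ 0.75  0.6  -0.13 -0.   -0.84 -0.66] w 0.0404 F [ 0.6  0.7 -0.6]
-> [0.5729, 0.3119, 0.03, 5.0] dxyz [ 0.0097 -0.0004  0.0005] r [-0.    -0.001 -0.001] dist 0.010 turn 0
```

View pics/side7.png

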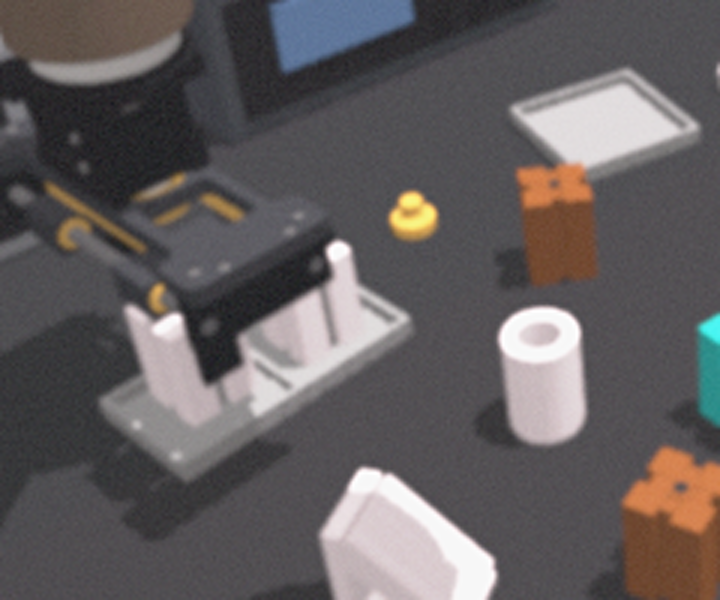

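The second post is over the +y bay (185,370) and the first still stands at (310,310). Lowering and releasing.

>>> move_arm --increments '[{"dx": 0.004,"dy": 0,"dz": 0,"rx": 0,"ry": 0,"rz": 0,"fingers": 0},{"dx": 0.007,"dy": 0,"dz": 0,"rx": 0,"ry": 0,"rz": 0,"fingers": 0},{"dx": 0.009,"dy": 0,"dz": 0,"rx": 0,"ry": 0,"rz": 0,"fingers": 0},{"dx": 0.01,"dy": 0,"dz": 0,"rx": 0,"ry": 0,"rz": 0,"fingers": 0},{"dx": 0.011,"dy": 0,"dz": 0,"rx": 0,"ry": 0,"rz": 0,"fingers": 0},{"dx": 0.012,"dy": 0,"dz": 0,"rx": 0,"ry": 0,"rz": 0,"fingers": 0}]'

```text
t: 16.62
ee_pos: [0.5731, 0.312, 0.031]
eef_rot: [-1.274, 1.165, 1.273]
wrist_force: [-6.2, -1.7, 13.0]
width: 0.04
```

```bash
python3 plan.py .5729 .3119 .135 5
```

```text
t 16.62 p [0.5731 0.312  0.031 ] yaw -175.0 q [ 0.75  0.61 -0.14  0.   -0.82 -0.66] w 0.0400 F [-6.2 -1.7 13. ]
-> [0.5729, 0.3119, 0.135, 5.0] dxyz [-1.04e-01  1.00e-04 -1.00e-04] r [0.001 0.    0.001] dist 0.104 turn 0
```

>>> move_arm --increments '[{"dx": 0,"dy": 0,"dz": 0,"rx": 0,"ry": 0,"rz": 0,"fingers": 70},{"dx": 0,"dy": 0,"dz": 0,"rx": 0,"ry": 0,"rz": 0,"fingers": 70},{"dx": 0,"dy": 0,"dz": 0,"rx": 0,"ry": 0,"rz": 0,"fingers": 70},{"dx": -0.03,"dy": 0,"dz": 0,"rx": 0,"ry": 0,"rz": 0,"fingers": 70},{"dx": -0.07,"dy": 0,"dz": 0,"rx": 0,"ry": 0,"rz": 0,"fingers": 70},{"dx": -0.105,"dy": 0,"dz": 0,"rx": 0,"ry": 0,"rz": 0,"fingers": 70}]'

```text
t: 17.38
ee_pos: [0.5732, 0.312, 0.137]
eef_rot: [-1.274, 1.165, 1.273]
wrist_force: [0.4, -0.6, -0.1]
width: 0.0609
```

```bash
python3 plan.py .434 .1895 .135 -40 .434 .1895 .026 -40
```

```text
t 17.38 p [0.5732 0.312  0.137 ] yaw -174.9 q [ 0.75  0.5  -0.04  0.   -1.04 -0.66] w 0.0609 F [ 0.4 -0.6 -0.1]
-> [0.434, 0.1895, 0.135, -40.0] dxyz [ 0.0018  0.1494 -0.1098] r [0.786 0.    0.001] dist 0.185 turn 45
-> [0.434, 0.1895, 0.026, -40.0] dxyz [ 0.1108  0.1496 -0.1098] r [0.786 0.    0.001] dist 0.216 turn 45
```

>>> move_arm --increments '[{"dx": 0,"dy": 0.02,"dz": -0.015,"rx": 0.1,"ry": 0,"rz": 0,"fingers": 70},{"dx": 0,"dy": 0.05,"dz": -0.036,"rx": 0.25,"ry": 0,"rz": 0,"fingers": 70},{"dx": 0,"dy": 0.08,"dz": -0.058,"rx": 0.4,"ry": 0,"rz": 0,"fingers": 70},{"dx": 0,"dy": 0.11,"dz": -0.08,"rx": 0.55,"ry": 0,"rz": 0,"fingers": 70},{"dx": 0,"dy": 0.14,"dz": -0.1,"rx": 0.7,"ry": 0,"rz": 0,"fingers": 70},{"dx": 0,"dy": 0.1495,"dz": -0.11,"rx": 0.786,"ry": 0,"rz": 0,"fingers": 70},{"dx": 0.004,"dy": 0.1495,"dz": -0.11,"rx": 0.786,"ry": 0,"rz": 0,"fingers": 70},{"dx": 0.04,"dy": 0.1495,"dz": -0.11,"rx": 0.786,"ry": 0,"rz": 0,"fingers": 70},{"dx": 0.08,"dy": 0.1495,"dz": -0.11,"rx": 0.786,"ry": 0,"rz": 0,"fingers": 70},{"dx": 0.11,"dy": 0.1495,"dz": -0.11,"rx": 0.786,"ry": 0,"rz": 0,"fingers": 70},{"dx": 0.11,"dy": 0.1495,"dz": -0.11,"rx": 0.786,"ry": 0,"rz": 0,"fingers": 70}]'

```text
t: 18.75
ee_pos: [0.4334, 0.1887, 0.0246]
eef_rot: [-0.685, 1.465, 0.681]
wrist_force: [0.9, -0.7, -0.5]
width: 0.0612
```

```bash
python3 plan.py .434 .1895 .026 -40;python3 - <<'E'
from h import *
s=snap('side')
cv2.imwrite('pics/side8.png',cv2.resize(s['color'][180:420,80:400,::-1],(800,600),interpolation=cv2.INTER_CUBIC))
E
```

```text
t 18.75 p [0.4334 0.1887 0.0246] yaw 140.1 q [ 0.76  0.39 -0.6   0.   -0.59 -1.45] w 0.0612 F [ 0.9 -0.7 -0.5]
-> [0.434, 0.1895, 0.026, -40.0] dxyz [-0.0014  0.      0.001 ] r [ 0.001 -0.005  0.   ] dist 0.002 turn 0
```

View pics/side8.png

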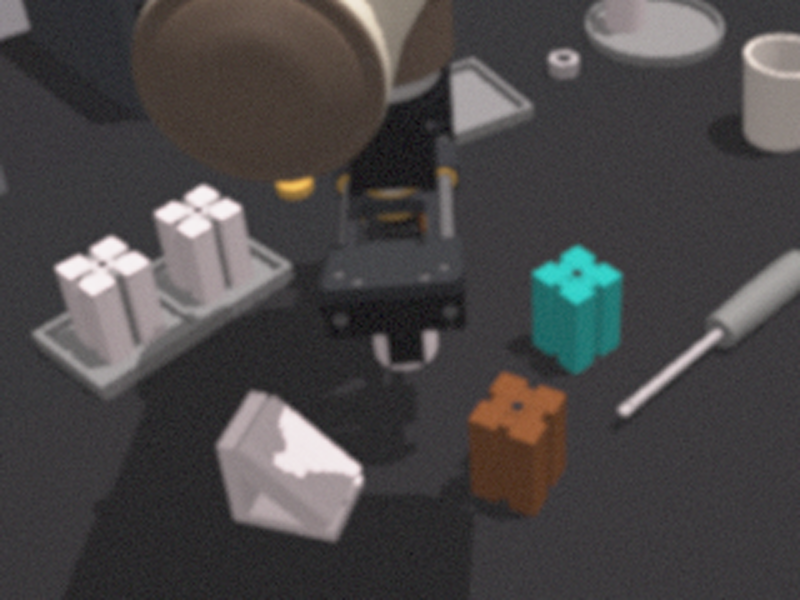

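Both posts stand in their bays at (110,300) and (203,245), and the tube is straddled at (405,350). Gripping and lifting.

>>> move_arm --increments '[{"dx": 0,"dy": 0,"dz": 0,"rx": 0,"ry": 0,"rz": 0,"fingers": 0},{"dx": 0,"dy": 0,"dz": 0,"rx": 0,"ry": 0,"rz": 0,"fingers": 0},{"dx": 0,"dy": 0,"dz": 0,"rx": 0,"ry": 0,"rz": 0,"fingers": 0},{"dx": 0,"dy": 0,"dz": 0,"rx": 0,"ry": 0,"rz": 0,"fingers": 0},{"dx": -0.03,"dy": 0,"dz": 0,"rx": 0,"ry": 0,"rz": 0,"fingers": 0},{"dx": -0.07,"dy": 0,"dz": 0,"rx": 0,"ry": 0,"rz": 0,"fingers": 0},{"dx": -0.11,"dy": 0,"dz": 0,"rx": 0,"ry": 0,"rz": 0,"fingers": 0},{"dx": -0.13,"dy": 0,"dz": 0,"rx": 0,"ry": 0,"rz": 0,"fingers": 0},{"dx": -0.13,"dy": 0,"dz": 0,"rx": 0,"ry": 0,"rz": 0,"fingers": 0}]' --newtons 25

```text
t: 19.92
ee_pos: [0.4348, 0.1902, 0.1573]
eef_rot: [-0.682, 1.458, 0.682]
wrist_force: [0.0, -0.4, -1.3]
width: 0.0387
```

```bash
python3 plan.py .5666 -.2622 .15 -66 .5666 -.2622 .036 -66
python3 - <<'E'
from h import *
s=snap('top','top8.png');W=cloud(s)
P=W[seg(W,(.6214,-.2378),.035,.05,.075)];print('tube b',len(P),rect(P[:,:2]),np.percentile(P[:,2],[50,95]))
E
```

```text
t 19.93 p [0.4348 0.1902 0.1573] yaw 140.1 q [ 0.76  0.19 -0.45  0.   -0.93 -1.45] w 0.0387 F [ 0.  -0.4 -1.3]
-> [0.5666, -0.2622, 0.15, -66.0] dxyz [ 0.0071 -0.3913 -0.2625] r [0.455 0.003 0.001] dist 0.471 turn 26
-> [0.5666, -0.2622, 0.036, -66.0] dxyz [ 0.1211 -0.3912 -0.2628] r [0.455 0.003 0.001] dist 0.487 turn 26
tube b 308 (array([ 621.4, -236.7]), array([38.3, 39. ]), 0.5) [0.06367134 0.06664733]
```

>>> move_arm --increments '[{"dx": 0,"dy": -0.025,"dz": -0.017,"rx": 0.03,"ry": 0,"rz": 0,"fingers": 0},{"dx": 0,"dy": -0.063,"dz": -0.042,"rx": 0.07,"ry": 0,"rz": 0,"fingers": 0},{"dx": 0,"dy": -0.1,"dz": -0.067,"rx": 0.12,"ry": 0,"rz": 0,"fingers": 0},{"dx": 0,"dy": -0.138,"dz": -0.093,"rx": 0.16,"ry": 0,"rz": 0,"fingers": 0},{"dx": 0,"dy": -0.176,"dz": -0.118,"rx": 0.21,"ry": 0,"rz": 0,"fingers": 0},{"dx": 0,"dy": -0.214,"dz": -0.144,"rx": 0.25,"ry": 0,"rz": 0,"fingers": 0},{"dx": 0,"dy": -0.252,"dz": -0.169,"rx": 0.3,"ry": 0,"rz": 0,"fingers": 0},{"dx": 0,"dy": -0.29,"dz": -0.195,"rx": 0.34,"ry": 0,"rz": 0,"fingers": 0},{"dx": 0,"dy": -0.328,"dz": -0.22,"rx": 0.39,"ry": 0,"rz": 0,"fingers": 0},{"dx": 0,"dy": -0.365,"dz": -0.245,"rx": 0.43,"ry": 0,"rz": 0,"fingers": 0},{"dx": 0,"dy": -0.388,"dz": -0.26,"rx": 0.455,"ry": 0.003,"rz": 0,"fingers": 0},{"dx": 0.007,"dy": -0.391,"dz": -0.2625,"rx": 0.455,"ry": 0.003,"rz": 0,"fingers": 0},{"dx": 0.04,"dy": -0.391,"dz": -0.2625,"rx": 0.455,"ry": 0.003,"rz": 0,"fingers": 0},{"dx": 0.08,"dy": -0.391,"dz": -0.2625,"rx": 0.455,"ry": 0.003,"rz": 0,"fingers": 0},{"dx": 0.11,"dy": -0.391,"dz": -0.2625,"rx": 0.455,"ry": 0.003,"rz": 0,"fingers": 0},{"dx": 0.117,"dy": -0.391,"dz": -0.2625,"rx": 0.455,"ry": 0.003,"rz": 0,"fingers": 0},{"dx": 0.117,"dy": -0.391,"dz": -0.2625,"rx": 0.455,"ry": 0.003,"rz": 0,"fingers": 0}]'

```text
t: 22.1
ee_pos: [0.5651, -0.2623, 0.0388]
eef_rot: [-0.331, 1.55, 0.328]
wrist_force: [0.9, 0.2, -0.0]
width: 0.0387
```

```bash
python3 plan.py .5666 -.2622 .030 -66;python3 - <<'E'
from h import *
s=snap('side')
cv2.imwrite('pics/side9.png',cv2.resize(s['color'][100:260,260:460,::-1],(750,600),interpolation=cv2.INTER_CUBIC))
E
```

```text
t 22.10 p [ 0.5651 -0.2623  0.0388] yaw 114.1 q [-0.17  0.56 -0.21  0.   -0.8  -0.98] w 0.0387 F [ 0.9  0.2 -0. ]
-> [0.5666, -0.2622, 0.03, -66.0] dxyz [ 0.0088 -0.0005  0.0015] r [ 0.001 -0.005  0.001] dist 0.009 turn 0
```

View pics/side9.png

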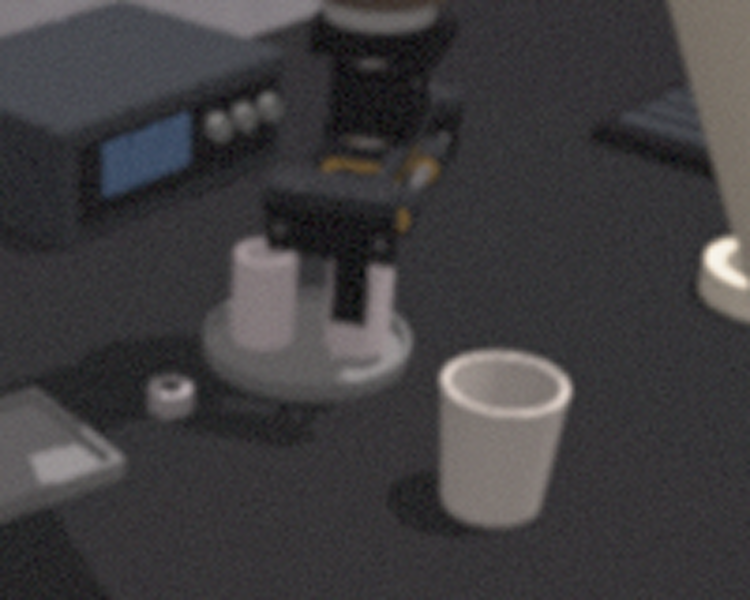

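The first tube stands at (265,295) and the second is held beside it at (365,320), both inside the dish. Lowering to contact.

>>> move_arm --increments '[{"dx": 0.004,"dy": 0,"dz": 0.001,"rx": 0,"ry": -0.004,"rz": 0,"fingers": 0},{"dx": 0.007,"dy": 0,"dz": 0.001,"rx": 0,"ry": -0.004,"rz": 0,"fingers": 0},{"dx": 0.009,"dy": 0,"dz": 0.001,"rx": 0,"ry": -0.004,"rz": 0,"fingers": 0},{"dx": 0.01,"dy": 0,"dz": 0.001,"rx": 0,"ry": -0.004,"rz": 0,"fingers": 0},{"dx": 0.011,"dy": 0,"dz": 0.001,"rx": 0,"ry": -0.004,"rz": 0,"fingers": 0},{"dx": 0.011,"dy": 0,"dz": 0.001,"rx": 0,"ry": -0.004,"rz": 0,"fingers": 0}]'

```text
t: 22.9
ee_pos: [0.5669, -0.2623, 0.031]
eef_rot: [-0.332, 1.544, 0.328]
wrist_force: [-3.0, 3.2, 9.3]
width: 0.0389
```

```bash
python3 plan.py .5666 -.2622 .135 -66
```

```text
t 22.90 p [ 0.5669 -0.2623  0.031 ] yaw 114.1 q [-0.17  0.57 -0.22  0.   -0.78 -0.98] w 0.0389 F [-3.   3.2  9.3]
-> [0.5666, -0.2622, 0.135, -66.0] dxyz [-1.04e-01 -1.00e-04 -1.00e-04] r [0.001 0.001 0.003] dist 0.104 turn 0
```

>>> move_arm --increments '[{"dx": 0,"dy": 0,"dz": 0,"rx": 0,"ry": 0,"rz": 0,"fingers": 70},{"dx": 0,"dy": 0,"dz": 0,"rx": 0,"ry": 0,"rz": 0,"fingers": 70},{"dx": 0,"dy": 0,"dz": 0,"rx": 0,"ry": 0,"rz": 0,"fingers": 70},{"dx": -0.03,"dy": 0,"dz": 0,"rx": 0,"ry": 0,"rz": 0,"fingers": 70},{"dx": -0.07,"dy": 0,"dz": 0,"rx": 0,"ry": 0,"rz": 0,"fingers": 70},{"dx": -0.11,"dy": 0,"dz": 0,"rx": 0,"ry": 0,"rz": 0,"fingers": 70}]'

```text
t: 23.65
ee_pos: [0.5664, -0.2621, 0.1416]
eef_rot: [-0.331, 1.545, 0.328]
wrist_force: [1.0, -0.3, 0.1]
width: 0.0611
```

```bash
python3 plan.py .3937 .315 .13 -60 .3937 .315 .018 -60
```

```text
t 23.65 p [ 0.5664 -0.2621  0.1416] yaw 114.1 q [-0.17  0.45 -0.11  0.   -1.01 -0.98] w 0.0611 F [ 1.  -0.3  0.1]
-> [0.3937, 0.315, 0.13, -60.0] dxyz [0.0103 0.5973 0.0778] r [-0.103  0.     0.002] dist 0.602 turn 6
-> [0.3937, 0.315, 0.018, -60.0] dxyz [0.1223 0.5976 0.0778] r [-0.103  0.     0.002] dist 0.615 turn 6
```

>>> move_arm --increments '[{"dx": 0,"dy": 0.03,"dz": 0.004,"rx": -0.02,"ry": 0,"rz": 0,"fingers": 70},{"dx": 0,"dy": 0.08,"dz": 0.01,"rx": -0.03,"ry": 0,"rz": 0,"fingers": 70},{"dx": 0,"dy": 0.13,"dz": 0.017,"rx": -0.04,"ry": 0,"rz": 0,"fingers": 70},{"dx": 0,"dy": 0.18,"dz": 0.023,"rx": -0.05,"ry": 0,"rz": 0,"fingers": 70},{"dx": 0,"dy": 0.23,"dz": 0.03,"rx": -0.06,"ry": 0,"rz": 0,"fingers": 70},{"dx": 0,"dy": 0.28,"dz": 0.036,"rx": -0.07,"ry": 0,"rz": 0,"fingers": 70},{"dx": 0,"dy": 0.33,"dz": 0.043,"rx": -0.08,"ry": 0,"rz": 0,"fingers": 70},{"dx": 0,"dy": 0.38,"dz": 0.05,"rx": -0.09,"ry": 0,"rz": 0,"fingers": 70},{"dx": 0,"dy": 0.43,"dz": 0.056,"rx": -0.1,"ry": 0,"rz": 0,"fingers": 70},{"dx": 0,"dy": 0.48,"dz": 0.063,"rx": -0.103,"ry": 0,"rz": 0,"fingers": 70},{"dx": 0,"dy": 0.53,"dz": 0.07,"rx": -0.103,"ry": 0,"rz": 0,"fingers": 70},{"dx": 0,"dy": 0.575,"dz": 0.075,"rx": -0.103,"ry": 0,"rz": 0,"fingers": 70},{"dx": 0.005,"dy": 0.5975,"dz": 0.078,"rx": -0.103,"ry": 0,"rz": 0,"fingers": 70},{"dx": 0.01,"dy": 0.5975,"dz": 0.078,"rx": -0.103,"ry": 0,"rz": 0,"fingers": 70},{"dx": 0.01,"dy": 0.5975,"dz": 0.078,"rx": -0.103,"ry": 0,"rz": 0,"fingers": 70},{"dx": 0.045,"dy": 0.5975,"dz": 0.078,"rx": -0.103,"ry": 0,"rz": 0,"fingers": 70},{"dx": 0.085,"dy": 0.5975,"dz": 0.078,"rx": -0.103,"ry": 0,"rz": 0,"fingers": 70},{"dx": 0.115,"dy": 0.5975,"dz": 0.078,"rx": -0.103,"ry": 0,"rz": 0,"fingers": 70},{"dx": 0.121,"dy": 0.5975,"dz": 0.078,"rx": -0.103,"ry": 0,"rz": 0,"fingers": 70},{"dx": 0.121,"dy": 0.5975,"dz": 0.078,"rx": -0.103,"ry": 0,"rz": 0,"fingers": 70}]'

```text
t: 26.15
ee_pos: [0.3946, 0.3147, 0.0197]
eef_rot: [-0.411, 1.53, 0.408]
wrist_force: [-0.9, -0.6, 0.8]
width: 0.0608
```

```bash
python3 plan.py .3937 .315 .018 -60;python3 - <<'E'
from h import *
s=snap('side')
cv2.imwrite('pics/side10.png',cv2.resize(s['color'][220:460,80:400,::-1],(800,600),interpolation=cv2.INTER_CUBIC))
E
```

```text
t 26.15 p [0.3946 0.3147 0.0197] yaw 119.9 q [ 1.    0.44 -0.53  0.   -0.61 -2.05] w 0.0608 F [-0.9 -0.6  0.8]
-> [0.3937, 0.315, 0.018, -60.0] dxyz [ 0.0017  0.0007 -0.0006] r [-0.001  0.001  0.002] dist 0.002 turn 0
```

View pics/side10.png

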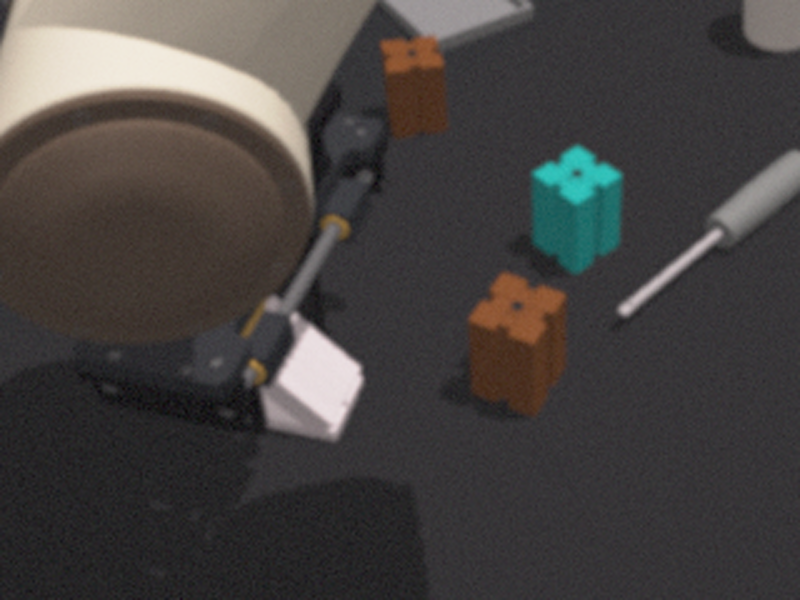

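The jaws sit across the bracket around (265,360), along its width as intended. Closing and lifting.

>>> move_arm --increments '[{"dx": 0.001,"dy": 0,"dz": 0,"rx": 0,"ry": 0,"rz": 0,"fingers": 0},{"dx": 0.001,"dy": 0,"dz": 0,"rx": 0,"ry": 0,"rz": 0,"fingers": 0},{"dx": 0.001,"dy": 0,"dz": 0,"rx": 0,"ry": 0,"rz": 0,"fingers": 0},{"dx": 0.001,"dy": 0,"dz": 0,"rx": 0,"ry": 0,"rz": 0,"fingers": 0},{"dx": -0.03,"dy": 0,"dz": 0,"rx": 0,"ry": 0,"rz": 0,"fingers": 0},{"dx": -0.07,"dy": 0,"dz": 0,"rx": 0,"ry": 0,"rz": 0,"fingers": 0},{"dx": -0.11,"dy": 0,"dz": 0,"rx": 0,"ry": 0,"rz": 0,"fingers": 0},{"dx": -0.12,"dy": 0,"dz": 0,"rx": 0,"ry": 0,"rz": 0,"fingers": 0},{"dx": -0.12,"dy": 0,"dz": 0,"rx": 0,"ry": 0,"rz": 0,"fingers": 0}]' --newtons 35

```text
t: 27.32
ee_pos: [0.3939, 0.3149, 0.1396]
eef_rot: [-0.41, 1.53, 0.408]
wrist_force: [1.1, -0.7, -3.0]
width: 0.0394
```

```bash
python3 plan.py .6405 -.0274 .14 -102 .6405 -.0274 .03 -102;python3 - <<'E'
from h import *
s=snap('side')
cv2.imwrite('pics/side11.png',cv2.resize(s['color'][180:420,80:400,::-1],(800,600),interpolation=cv2.INTER_CUBIC))
E
```

```text
t 27.32 p [0.3939 0.3149 0.1396] yaw 119.9 q [ 1.    0.26 -0.4   0.   -0.9  -2.05] w 0.0394 F [ 1.1 -0.7 -3. ]
-> [0.6405, -0.0274, 0.14, -102.0] dxyz [ 3.000e-04 -4.197e-01  4.300e-02] r [0.732 0.001 0.001] dist 0.422 turn 42
-> [0.6405, -0.0274, 0.03, -102.0] dxyz [ 0.1103 -0.4196  0.0428] r [0.732 0.001 0.001] dist 0.436 turn 42
```

View pics/side11.png

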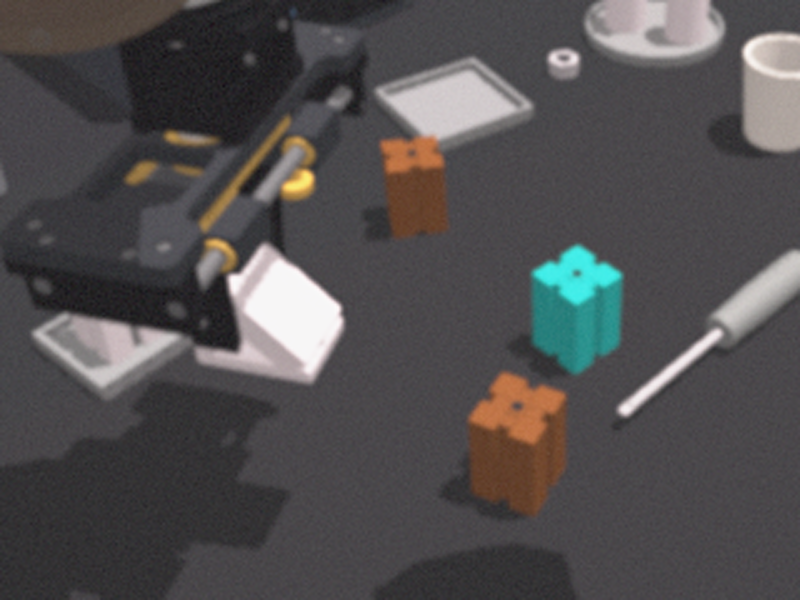

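The bracket is held level at (280,320), with no tilt. Moving it over the square tray.

>>> move_arm --increments '[{"dx": 0,"dy": -0.025,"dz": 0.003,"rx": 0.05,"ry": 0,"rz": 0,"fingers": 0},{"dx": 0,"dy": -0.065,"dz": 0.007,"rx": 0.12,"ry": 0,"rz": 0,"fingers": 0},{"dx": 0,"dy": -0.11,"dz": 0.011,"rx": 0.2,"ry": 0,"rz": 0,"fingers": 0},{"dx": 0,"dy": -0.155,"dz": 0.016,"rx": 0.28,"ry": 0,"rz": 0,"fingers": 0},{"dx": 0,"dy": -0.2,"dz": 0.02,"rx": 0.36,"ry": 0,"rz": 0,"fingers": 0},{"dx": 0,"dy": -0.245,"dz": 0.025,"rx": 0.44,"ry": 0,"rz": 0,"fingers": 0},{"dx": 0,"dy": -0.29,"dz": 0.03,"rx": 0.52,"ry": 0,"rz": 0,"fingers": 0},{"dx": 0,"dy": -0.335,"dz": 0.034,"rx": 0.6,"ry": 0,"rz": 0,"fingers": 0},{"dx": 0,"dy": -0.38,"dz": 0.039,"rx": 0.68,"ry": 0,"rz": 0,"fingers": 0},{"dx": 0,"dy": -0.41,"dz": 0.042,"rx": 0.732,"ry": 0,"rz": 0,"fingers": 0},{"dx": 0,"dy": -0.4197,"dz": 0.043,"rx": 0.732,"ry": 0,"rz": 0,"fingers": 0},{"dx": 0.01,"dy": -0.4197,"dz": 0.043,"rx": 0.732,"ry": 0,"rz": 0,"fingers": 0},{"dx": 0.045,"dy": -0.4197,"dz": 0.043,"rx": 0.732,"ry": 0,"rz": 0,"fingers": 0},{"dx": 0.08,"dy": -0.4197,"dz": 0.043,"rx": 0.732,"ry": 0,"rz": 0,"fingers": 0},{"dx": 0.1,"dy": -0.4197,"dz": 0.043,"rx": 0.732,"ry": 0,"rz": 0,"fingers": 0},{"dx": 0.105,"dy": -0.4197,"dz": 0.043,"rx": 0.732,"ry": 0,"rz": 0,"fingers": 0},{"dx": 0.105,"dy": -0.4197,"dz": 0.043,"rx": 0.732,"ry": 0,"rz": 0,"fingers": 0}]'

```text
t: 29.5
ee_pos: [0.6399, -0.0274, 0.0345]
eef_rot: [0.162, 1.564, -0.166]
wrist_force: [0.5, 0.4, -2.1]
width: 0.0394
```

```bash
python3 plan.py .6405 -.0274 .024 -102;python3 - <<'E'
from h import *
s=snap('side')
cv2.imwrite('pics/side12.png',cv2.resize(s['color'][120:270,180:380,::-1],(800,600),interpolation=cv2.INTER_CUBIC))
E
```

```text
t 29.50 p [ 0.6399 -0.0274  0.0345] yaw 78.1 q [ 0.21  0.59 -0.17  0.   -0.81 -1.99] w 0.0394 F [ 0.5  0.4 -2.1]
-> [0.6405, -0.0274, 0.024, -102.0] dxyz [0.0105 0.0002 0.0006] r [0.001 0.    0.003] dist 0.011 turn 0
```

View pics/side12.png

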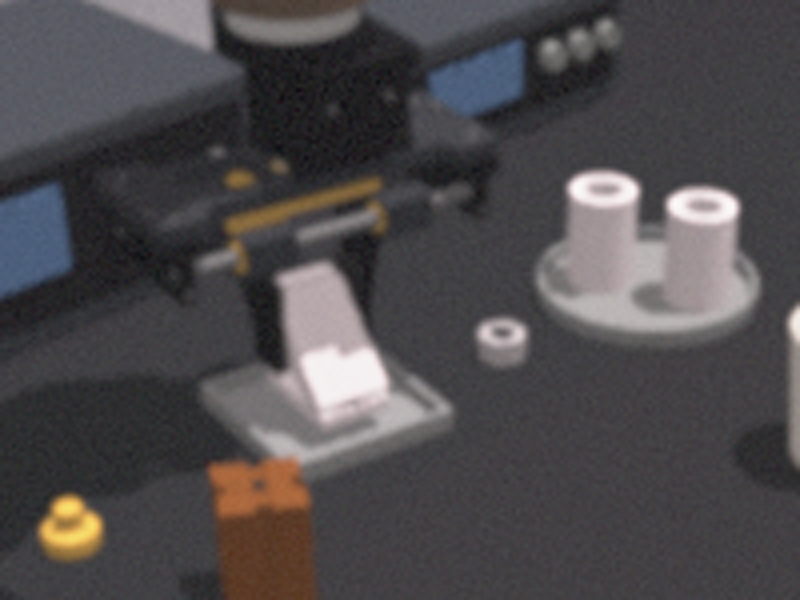

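The bracket is centred over the square tray (330,400), and both tubes stand in the dish. Lowering to contact.

>>> move_arm --increments '[{"dx": 0.004,"dy": 0,"dz": 0,"rx": 0,"ry": 0,"rz": 0,"fingers": 0},{"dx": 0.007,"dy": 0,"dz": 0,"rx": 0,"ry": 0,"rz": 0,"fingers": 0},{"dx": 0.009,"dy": 0,"dz": 0,"rx": 0,"ry": 0,"rz": 0,"fingers": 0},{"dx": 0.01,"dy": 0,"dz": 0,"rx": 0,"ry": 0,"rz": 0,"fingers": 0},{"dx": 0.011,"dy": 0,"dz": 0,"rx": 0,"ry": 0,"rz": 0,"fingers": 0},{"dx": 0.011,"dy": 0,"dz": 0,"rx": 0,"ry": 0,"rz": 0,"fingers": 0}]'

```text
t: 30.3
ee_pos: [0.6406, -0.0276, 0.0242]
eef_rot: [0.162, 1.563, -0.166]
wrist_force: [-0.2, 0.9, -3.8]
width: 0.0395
```

```bash
python3 plan.py .6405 -.0274 .024 -102
```

```text
t 30.30 p [ 0.6406 -0.0276  0.0242] yaw 78.0 q [ 0.21  0.6  -0.18  0.   -0.79 -1.99] w 0.0395 F [-0.2  0.9 -3.8]
-> [0.6405, -0.0274, 0.024, -102.0] dxyz [ 0.0002  0.0002 -0.0001] r [0.001 0.002 0.002] dist 0.000 turn 0
```

Not in contact yet, so I lower it a little more.

>>> move_arm --increments '[{"dx": 0.001,"dy": 0,"dz": 0,"rx": 0,"ry": 0,"rz": 0,"fingers": 0},{"dx": 0.002,"dy": 0,"dz": 0,"rx": 0,"ry": 0,"rz": 0,"fingers": 0},{"dx": 0.002,"dy": 0,"dz": 0,"rx": 0,"ry": 0,"rz": 0,"fingers": 0}]'

```text
t: 30.68
ee_pos: [0.6407, -0.0276, 0.0239]
eef_rot: [0.161, 1.562, -0.165]
wrist_force: [-3.7, 0.9, 6.2]
width: 0.0394
```

```bash
python3 plan.py .6405 -.0274 .024 -102
```

```text
t 30.68 p [ 0.6407 -0.0276  0.0239] yaw 78.1 q [ 0.21  0.6  -0.18  0.   -0.79 -1.99] w 0.0394 F [-3.7  0.9  6.2]
-> [0.6405, -0.0274, 0.024, -102.0] dxyz [-0.0001  0.0001 -0.0003] r [0.001 0.003 0.002] dist 0.000 turn 0
```

>>> move_arm --increments '[{"dx": 0,"dy": 0,"dz": 0,"rx": 0,"ry": 0,"rz": 0,"fingers": 70},{"dx": 0,"dy": 0,"dz": 0,"rx": 0,"ry": 0,"rz": 0,"fingers": 70},{"dx": 0,"dy": 0,"dz": 0,"rx": 0,"ry": 0,"rz": 0,"fingers": 70},{"dx": -0.03,"dy": 0,"dz": 0,"rx": 0,"ry": 0,"rz": 0,"fingers": 70},{"dx": -0.07,"dy": 0,"dz": 0,"rx": 0,"ry": 0,"rz": 0,"fingers": 70},{"dx": -0.12,"dy": 0,"dz": 0,"rx": 0,"ry": 0,"rz": 0,"fingers": 70},{"dx": -0.17,"dy": 0,"dz": 0,"rx": 0,"ry": 0,"rz": 0,"fingers": 70},{"dx": -0.2,"dy": 0,"dz": -0.02,"rx": 0,"ry": 0,"rz": 0,"fingers": 70},{"dx": -0.22,"dy": 0,"dz": -0.06,"rx": 0,"ry": 0,"rz": 0,"fingers": 70},{"dx": -0.22,"dy": 0,"dz": -0.11,"rx": 0,"ry": 0,"rz": 0,"fingers": 70},{"dx": -0.22,"dy": -0.03,"dz": -0.15,"rx": 0,"ry": 0,"rz": 0,"fingers": 70},{"dx": -0.22,"dy": -0.08,"dz": -0.18,"rx": 0,"ry": 0,"rz": 0,"fingers": 70},{"dx": -0.22,"dy": -0.13,"dz": -0.2,"rx": 0,"ry": 0,"rz": 0,"fingers": 70},{"dx": -0.22,"dy": -0.18,"dz": -0.22,"rx": 0,"ry": 0,"rz": 0,"fingers": 70},{"dx": -0.22,"dy": -0.23,"dz": -0.23,"rx": 0,"ry": 0,"rz": 0,"fingers": 70},{"dx": -0.22,"dy": -0.28,"dz": -0.24,"rx": 0,"ry": 0,"rz": 0,"fingers": 70},{"dx": -0.22,"dy": -0.33,"dz": -0.25,"rx": 0,"ry": 0,"rz": 0,"fingers": 70},{"dx": -0.22,"dy": -0.36,"dz": -0.25,"rx": 0,"ry": 0,"rz": 0,"fingers": 70},{"dx": -0.22,"dy": -0.36,"dz": -0.25,"rx": 0,"ry": 0,"rz": 0,"fingers": 70}]'

```text
t: 33.05
ee_pos: [0.3206, -0.3289, 0.2437]
eef_rot: [0.164, 1.563, -0.168]
wrist_force: [-0.6, 0.3, 0.7]
width: 0.0611
```

```bash
python3 plan.py
python3 - <<'E'
from h import *
T=snap('top','top13.png');S=snap('side','side13.png')
def fr(p,c,a):
    a=np.radians(a);d=np.array(p)-c;return (np.array([[np.cos(a),np.sin(a)],[-np.sin(a),np.cos(a)]])@d).round(1)
for nm,s in(('top',T),('side',S)):
    W=cloud(s)
    for n,c,f in(('post -',(.5791,.2401),((576,276),5)),('post +',(.5729,.3119),((576,276),5)),('tb',(.6214,-.2378),((594,-250),0)),('ta',(.5666,-.2622),((594,-250),0)),('br',(.6293,-.025),((629.3,-25),-12)),('beaker',(.4087,-.1876),((408.7,-187.6),0))):
        m=seg(W,c,.033 if n!='beaker' else .05,.05 if n!='br' else .016,.1);P=W[m]
        if len(P)<20: print(nm,n,'hidden',len(P));continue
        zt=np.percentile(P[:,2],90)
        Q=P if n=='br' else P[P[:,2]>zt-.009]
        r=rect(Q[:,:2]);A=np.c_[Q[:,:2]-Q[:,:2].mean(0),np.ones(len(Q))];k=np.linalg.lstsq(A,Q[:,2],rcond=None)[0]
        print(nm,n,r,'local',fr(r[0],f[0],f[1]),'ztop %.4f'%zt,'slope',k[:2].round(3))
E
```

```text
t 33.05 p [ 0.3206 -0.3289  0.2437] yaw 77.9 q [-0.44  0.08 -0.34  0.   -1.14 -1.34] w 0.0611 F [-0.6  0.3  0.7]
top post - (array([579.3, 241.6]), array([40.1, 40.5]), 4.6) local [  0.3 -34.6] ztop 0.0662 slope [0.021 0.007]
top post + (array([573. , 312.4]), array([40.8, 41.1]), 5.2) local [ 0.2 36.5] ztop 0.0660 slope [-0.007  0.01 ]
top tb (array([ 622.1, -237. ]), array([38.5, 38.3]), 89.6) local [28.1 13. ] ztop 0.0657 slope [ 0.011 -0.003]
top ta (array([ 566.4, -259.8]), array([38.3, 38.2]), 87.5) local [-27.6  -9.8] ztop 0.0658 slope [ 0.01  -0.018]
top br (array([628.7, -23.8]), array([40.1, 60.1]), 78.0) local [-0.8  1. ] ztop 0.0641 slope [ 0.844 -0.146]
top beaker (array([ 410.1, -186.3]), array([65.4, 66.5]), 89.5) local [1.4 1.3] ztop 0.0765 slope [0.007 0.022]
side post - (array([577. , 239.5]), array([42.1, 40.8]), 4.4) local [ -2.2 -36.4] ztop 0.0628 slope [ 0.061 -0.034]
side post + (array([570.9, 310.3]), array([42. , 40.7]), 4.2) local [-2.1 34.6] ztop 0.0626 slope [ 0.064 -0.022]
side tb (array([ 618.8, -238.4]), array([38.7, 38.6]), 76.8) local [24.8 11.6] ztop 0.0630 slope [ 0.031 -0.013]
side ta (array([ 564.6, -261.3]), array([39.9, 41.3]), 66.8) local [-29.4 -11.3] ztop 0.0627 slope [ 0.021 -0.025]
side br (array([627.2, -26.4]), array([43.7, 61.7]), 80.6) local [-1.8 -1.8] ztop 0.0604 slope [ 0.637 -0.424]
side beaker (array([ 407.2, -188.5]), array([65.9, 67.4]), 36.4) local [-1.5 -0.9] ztop 0.0729 slope [-0.004  0.002]
```

View pics/top13.png

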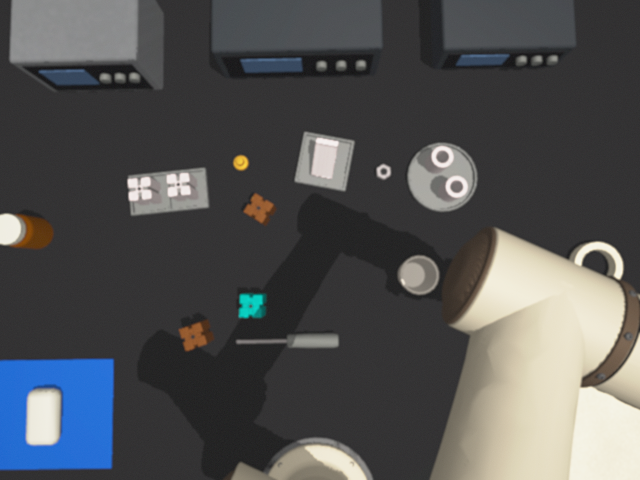

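View pics/side13.png

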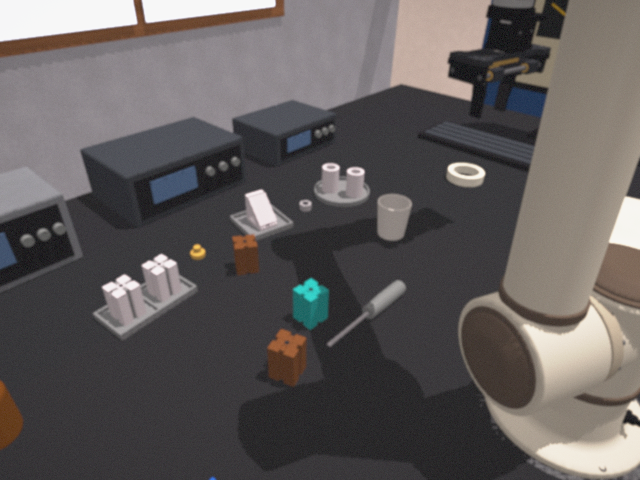

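Both views agree that everything is placed: the posts stand in the bays at top (140,188) and (178,185), the bracket in the square tray at (325,158), the tubes in the dish at (442,157) and (456,187), and the beaker is where it was at (418,275). The robot touches nothing, so I'm handing in.

```bash
python3 -c "
from cell import bot
print(bot.finish_job())"
```

```text
the job is handed in; nothing more can be done
None
```

I sorted all five fittings and handed the job in at about 33 s of the 128 s allowed. No verdict is reported, so the checks below are my own.

- **Posts:** one plain aluminium post stands in each bay, within about 2.5 mm of its centre. I did not handle the brown or turquoise look-alikes.
- **Tubes:** both stand in the dish about 30 mm from its centre, against a limit of 44 mm.
- **Bracket:** it stands on its base in the square tray, with the base within about 2 mm of the middle.
- **Height and tilt:** tops read 60–66 mm, consistent with standing on the 4 mm tray floors. The posts and tubes show no real tilt; the bracket's uprightness I judged only from the pictures and its footprint.
- **Beaker:** it has not moved, to within 1.5 mm, which is the limit of what I could measure. The gripper was up and clear of everything at the end.

The two cameras disagree by about 2–3 mm in position and 3.5 mm in height. The last checks were well within the limits either way. The side view also gave a slope of about 0.06 on the post tops where the top view gave about 0.02. I put that down to slot and side-face points in its mask, because the side picture shows the posts upright.

My first move call was refused for missing keys and moved nothing.

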